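Put the inspection gauges back in their fitted tray

ROBOT

A 6-joint arm with a two-finger parallel gripper is mounted at the origin on a cart in front of the work surface, level with it; the furniture and walls round the work are solid. World frame = base frame: x ahead of the robot, y to its left, z up, the work surface at z = 0. Lengths are in m, angles in rad, forces in N, time in s.
With the tool pointing down it reaches from about 0.25 to 0.8 m from the base axis. Payload 8.5 kg.
Tool frame: the origin (TCP) lies at the very end of the fingers, on their centre line; the grasp point (between the pads) lies 19 mm behind it; z points along the fingers, y is the direction in which the jaws open and shut (so a half turn about z gives the same grasp; the last joint's range is limited). The gripper opens to 85 mm and grips with 20 to 120 N. Pads are 22 mm wide; open, the fingers measure 114 mm over their backs; the gripper's body (76 mm by 85 mm) begins 54 mm behind the grasp point. The pads swing forward as they close: fully open they stand 13 mm farther back than shut.
Start: joints at [1.332, 0.238, -0.013, 1.319, 0, 1.571], TCP at [0.124, 0.51, 0.231] pointing down, gripper open.
Joint ranges: [-2.66, 2.66], [-1.03, 1.9], [-1.14, 1.46], [-1.82, 2.27], [-1.45, 1.34], [-3.14, 3.14]. Speed limits (rad/s): [2.22, 2.22, 2.79, 3.14, 3.14, 3.14].

INTERFACE

Orientations are given as a rotation vector (axis times angle).
In Python, from rig import ctrl gives the robot as it stands.
- The arm moves only by the tool play_rows, never from a script. Its argument "increments" is a list of rows, each a list of 3 entries, a list of its own where there are three numbers: the closure, from 0 (fully open) to 1 (shut), then the shift along the tool's x, y, z in mm, then the turn, a rotation vector about the tool's x, y, z in degrees. In form: [[jaw, [tx, ty, tz], [rx, ry, rz]], ...]. A call has 1 to 12 rows; each row shifts and turns the pose as measured when the row begins, along the tool's axes as they then stand; what a row does not reach is not made up. A row lasts 1/10 s, in which the tool goes at most 50 mm and 8.59 degrees, less where a joint would pass 70% of its speed; a pose out of reach is approached as far as the arm can. A call is refused whole if a number of a shift passes 50 or a number of a turn 8.59, either way. A call with a gripper value outside its range is refused whole. The fingers move at their own pace and stop on an object; "squeeze" is the grip in N (left out, the last holds). Time passes only in rows, so rows that do not move let the fingers close. It gives the time, the measured TCP pose, the force and the opening at its end, in the units of the state.
- ctrl.get_obs(): the state, without advancing time (a new reading comes with each control period).
- ctrl.camera(name): name is "side" or "top" or "wrist"; returns the picture (400x640x3 uint8, red, green, blue); there is no depth.
- ctrl.camera_model(name): a dict with "K" (3x3 intrinsics, pixels), "R" (3x3) and "t" (3): a world point X has camera coordinates R X + t. Camera axes: x right, y down, z forward; pixel columns grow to the right and rows downward; lengths in m; the calibration is good to about 2 mm. A picture is of the moment at which its call begins: read the wrist's pose just before it. camera_model takes no time and is no camera call; for the wrist camera it gives the pose at the moment of the call.
- ctrl.sign_off(): hands the job in, once; it reports no verdict.
The state is a dict: "t": time; "qpos": joint angles; "joint_vel": joint speeds; "tau": joint torques, N m; "tool_pos": TCP position; "eef_rot": TCP orientation; "contact_force": force on the tool from outside, world axes, zero at the start; "moment": the same for the moment, N m; "width": opening from 0.0 (shut) to 1.0 (fully open).
Only numpy, scipy, OpenCV 4.12 (cv2) and the standard library are available. Lean on these libraries where they do the work, as an engineer would, in place of code of your own. Each camera call takes 0.05 s, during which the arm holds its last target. There are 200 camera calls.

TASK

The check of the turned parts is finished: put the four gauges (the dial indicator, the plug gauge, the large black setting ring and the small steel setting ring) back in the blue gauge tray, each lying flat on the yellow floor of the cut-out that has its own outline and size. Set them down, do not drop them, and leave the two turned bushes standing where they are.

Things in the scene. Friction and masses are not known exactly. Their poses are not given: they have to be found in the camera images.
- dial_indicator: Dial indicator on its back, 0.17 kg: round light-grey dial, 58 mm across, 22 mm thick, plumb sides, with a straight 8 mm stem (axis 9 mm up); 97 mm long in all. Origin: middle of its length, underside; z up; dial centre at x = +20 mm, stem points to its -x and ends at x = -48 mm. Take it across the dial, along its y.
- plug_gauge: Plug gauge lying down: bright steel double-ended rod, 98 mm long (along its y), 14 mm thick and high, 0.09 kg. Either way round will do. Origin: middle of its length, on its underside; z up.
- large_ring: Large setting ring lying flat: dark grey to black, 42 mm outside diameter, 14 mm high, 0.08 kg; grip it on the outside. Origin: centre of its underside; z up.
- small_ring: Small setting ring lying flat: light grey steel, 30 mm outside diameter, 12 mm high, 0.05 kg, lower and wider than the bushes; grip it on the outside. Origin: centre of its underside; z up.
- brass_bush: Turned bush, brass coloured, standing upright: 18 mm diameter, 22 mm high. A finished part, not a gauge: stays where it is. Origin: centre of its underside.
- steel_bush: Turned bush, light grey steel, standing upright: 20 mm diameter, 26 mm high. A finished part, not a gauge: stays where it is. Origin: centre of its underside.
- insert_dial: Fixed in the shallow blue tray (rim 18 mm above desk): charcoal insert 92 (x) x 126 (y) x 14 mm with yellow bottom layer. Origin: centre of underside, 3 mm above desk. Cut-out 8 mm deep, floor 6 mm above origin, edge chamfered 2 mm: keyhole, 70 mm round centred at y = +20 mm and 22 mm wide stem channel to y = -55 mm. Seated indicator: origins in line, stem to the insert's -y.
- insert_plug: Fixed in the shallow blue tray (rim 18 mm above desk): charcoal insert 92 (x) x 126 (y) x 14 mm with yellow bottom layer. Origin: centre of underside, 3 mm above desk. Cut-out 8 mm deep, floor 6 mm above origin, edge chamfered 2 mm: straight slot 26 (x) by 110 mm (y), centred, with finger notches 30 mm wide at mid-length reaching to x = +/-34 mm. Seated gauge: along y, origins in line.
- insert_large_ring: Fixed in the shallow blue tray (rim 18 mm above desk): charcoal insert 92 (x) x 126 (y) x 14 mm with yellow bottom layer. Origin: centre of underside, 3 mm above desk. Cut-out 8 mm deep, floor 6 mm above origin, edge chamfered 2 mm: the larger round one, 54 mm diameter, centred, with finger notches 28 mm wide reaching to y = +/-48 mm.
- insert_small_ring: Fixed in the shallow blue tray (rim 18 mm above desk): charcoal insert 92 (x) x 126 (y) x 14 mm with yellow bottom layer. Origin: centre of underside, 3 mm above desk. Cut-out 8 mm deep, floor 6 mm above origin, edge chamfered 2 mm: the smaller round one, 42 mm diameter, centred, with finger notches 26 mm wide reaching to y = +/-42 mm.

How it is judged:
At the end, for the whole second after the job is handed in: Each gauge lies flat (0.12 rad) in its own cut-out: origin within 12 mm of its insert's seen from above and under 9 mm above it; indicator and plug gauge along the insert's y within 0.25 rad; all at rest; both bushes upright, within 15 mm of their places (horizontal distance between dial_indicator and insert_dial below 0.012 m and z of dial_indicator in the frame of insert_dial below 0.009 m and angle between each of dial_indicator, plug_gauge, large_ring, small_ring's own z axis and vertical below 0.12 rad and angle between the x axis of dial_indicator and the y axis of insert_dial, either way round below 0.25 rad and linear speed of each of dial_indicator, plug_gauge, large_ring, small_ring below 0.02 m/s and angular speed of each of dial_indicator, plug_gauge, large_ring, small_ring below 0.2 rad/s and horizontal distance between plug_gauge and insert_plug below 0.012 m and z of plug_gauge in the frame of insert_plug below 0.009 m and angle between the y axis of plug_gauge and the y axis of insert_plug, either way round below 0.25 rad and horizontal distance between large_ring and insert_large_ring below 0.012 m and z of large_ring in the frame of insert_large_ring below 0.009 m and horizontal distance between small_ring and insert_small_ring below 0.012 m and z of small_ring in the frame of insert_small_ring below 0.009 m and distance of each of brass_bush, steel_bush from where it was at the start of the episode below 0.015 m and angle between each of brass_bush, steel_bush's own z axis and vertical below 0.2 rad); the robot touches nothing.
It fails at once if a gauge is dropped (falls free faster than 0.6 m/s, as from about 2 cm) ((contact force between the fingers and dial_indicator below 0.05 N and linear speed of dial_indicator above 0.6 m/s) or (contact force between the fingers and plug_gauge below 0.05 N and linear speed of plug_gauge above 0.6 m/s) or (contact force between the fingers and large_ring below 0.05 N and linear speed of large_ring above 0.6 m/s) or (contact force between the fingers and small_ring below 0.05 N and linear speed of small_ring above 0.6 m/s)).
It fails at once if a bush is pushed more than 15 mm from its place (distance of any of brass_bush, steel_bush from where it was at the start of the episode above 0.015 m).
It also fails if it takes over 99 s, if anything falls off the work surface, if the arm or the gripper's body presses on something with over 40 N, if the wrist force passes 120 N, or if a joint passes its speed limit or range.

## Working session

There is one attempt and no reset: what is moved stays moved. The work goes in short steps, Python scripts to look and compute and a tool call to move; the robot and the scene stay as the last step left them, time stands still between calls to the robot, and variables do not carry over. Pictures are saved under pics/ and viewed, about 12 in all and at most 16, crops included, and the job is handed in when it is done.

Besides the shell and the picture viewer there is one more tool, called after ">>>" by a JSON object that holds its "op" and its "data", one argument or row to a line. play_rows: Moves the arm, as the interface text tells. Its arguments: {"type":"object","properties":{"increments":{"type":"array"},"squeeze":{"type":"number"}},"required":["increments"]}

```bash
ls; mkdir -p pics; python3 - <<'E'
from rig import ctrl
import cv2
o=ctrl.get_obs();print(o)
for n in("top","side"):
    cv2.imwrite(f"pics/{n}0.png",ctrl.camera(n)[:,:,::-1]);m=ctrl.camera_model(n);print(n,m)
print(ctrl.camera_model("wrist"))
E
```

```text
pics
{'t': 0.0, 'qpos': array([ 1.33199840e+00,  2.38759846e-01, -1.42182792e-02,  1.31921370e+00,
        2.57348129e-05,  1.57078868e+00]), 'joint_vel': array([-0.00045637, -0.00227106, -0.00213011, -0.00038402,  0.00036356,
       -0.00086521]), 'tau': array([ 3.03615971e-04, -5.38782978e+01,  3.46437657e+01,  1.83285470e-02,
       -5.25801943e-05,  4.90985386e-08]), 'tool_pos': array([0.12407754, 0.50971135, 0.23070262]), 'eef_rot': array([-3.74177458e-01, -3.11903606e+00,  2.17149325e-03]), 'contact_force': array([-0.56567755,  0.16295582, -0.6591136 ]), 'moment': array([-0.02744156,  0.01466265,  0.04258635]), 'width': 1.0044225305106411}
top {'K': array([[492.42535271,   0.        , 321.92278912],
       [  0.        , 492.42535271, 193.91478677],
       [  0.        ,   0.        ,   1.        ]]), 'R': array([[-0.00648156, -0.99996524, -0.00524568],
       [-0.99185954,  0.00709597, -0.12713893],
       [ 0.12717173,  0.00437892, -0.99187105]]), 't': array([0.10475267, 0.52318845, 1.14160636])}
side {'K': array([[378.19567167,   0.        , 323.05980623],
       [  0.        , 378.19567167, 203.03340897],
       [  0.        ,   0.        ,   1.        ]]), 'R': array([[-0.96316055, -0.26788728,  0.02362544],
       [-0.16596693,  0.52298602, -0.83602668],
       [ 0.21160514, -0.80914896, -0.54817993]]), 't': array([0.4965555 , 0.0544332 , 0.87770801])}
{'K': array([[319.39793814,   0.        , 321.76542993],
       [  0.        , 319.39793814, 200.95166277],
       [  0.        ,   0.        ,   1.        ]]), 'R': array([[ 0.23602825,  0.97174499, -0.00152723],
       [ 0.93398571, -0.22642244,  0.27641195],
       [ 0.26825613, -0.06666744, -0.96103803]]), 't': array([-0.52473755, -0.03719405,  0.37800134])}
```

View pics/top0.png

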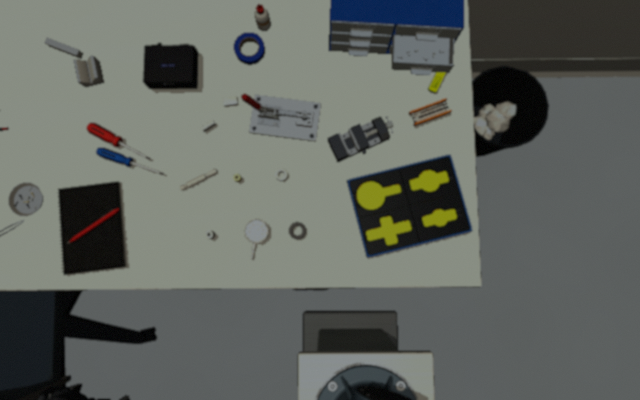

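View pics/side0.png

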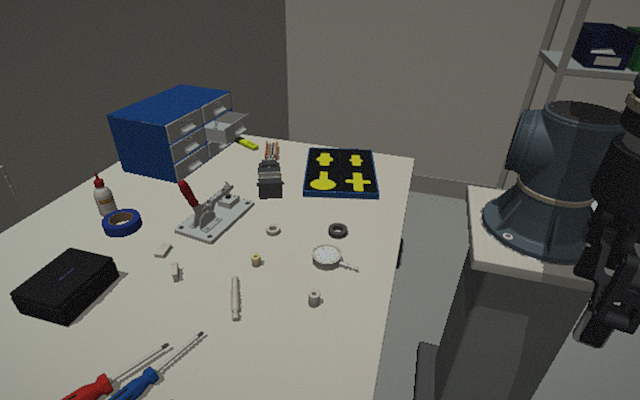

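The scene is clear. Top view: dial (257,231) with the stem to (254,258), plug (199,179), brass bush (238,178), small ring (282,175), large ring (298,230), steel bush (211,235). Tray cut-outs: keyhole (378,193), plug slot (389,231), large round (430,180), small round (439,217).

```bash
cat > h.py <<'E'
import numpy as np, cv2
from rig import ctrl
def ray(m,uv,z):
    uv=np.atleast_2d(np.asarray(uv,float)); c=-m["R"].T@m["t"]
    d=np.c_[uv,np.ones(len(uv))]@np.linalg.inv(m["K"]).T@m["R"]
    return (c+d*((z-c[2])/d[:,2])[:,None])[:,:2]
def blobs(mask,lo,hi):
    cs,_=cv2.findContours(mask.astype(np.uint8),cv2.RETR_EXTERNAL,cv2.CHAIN_APPROX_NONE)
    return [c[:,0,:] for c in cs if lo<cv2.contourArea(c)<hi]
E
python3 - <<'E'
from h import *
im=cv2.imread("pics/top0.png"); m=ctrl.camera_model("top")
hsv=cv2.cvtColor(im,cv2.COLOR_BGR2HSV)
print("desk",im[150,260],"dial",im[231,257],"plug",im[179,199],"ring",im[230,291],"yel",hsv[193,370])
y=(abs(hsv[...,0].astype(int)-30)<8)&(hsv[...,1]>150)&(hsv[...,2]>90); y[:150]=0
for c in blobs(y,100,3000):
    p=ray(m,c,.009)*1000; r=cv2.minAreaRect(p.astype(np.float32)); print("yellow",c.mean(0).round(),np.round(r[0]),np.round(r[1]),round(r[2],1))
b=(abs(hsv[...,0].astype(int)-112)<15)&(hsv[...,1]>120)&(hsv[...,2]>25); b[:150]=0;b[:,:330]=0
b[:265,:][y[:265]]=0
pts=np.argwhere(b[:270,330:480])[:,::-1]+[330,0]
r=cv2.minAreaRect((ray(m,pts,.018)*1000).astype(np.float32));print("tray",r)
bg=cv2.medianBlur(im,51).astype(int)
d=abs(im.astype(int)-bg).max(2)>14; d[:160]=0;d[270:]=0;d[:,:175]=0;d[:,320:]=0
for c in blobs(d,15,3000):
    p=ray(m,c,.01)*1000; r=cv2.minAreaRect(p.astype(np.float32)); print("obj",c.mean(0).round(),np.round(r[0]),np.round(r[1]),round(r[2],1))
E
```

```text
desk [132 143 137] dial [143 142 135] plug [116 130 129] ring [52 56 58] yel [ 32 210 142]
yellow [389. 230.] [438. -59.] [104.  67.] 77.1
yellow [439. 217.] [ 469. -182.] [40. 83.] 3.2
yellow [377. 193.] [523. -37.] [105.  69.] 89.1
yellow [429. 180.] [ 558. -160.] [93. 52.] 89.6
tray ((496.9843444824219, -108.12156677246094), (188.53285217285156, 256.404296875), 13.724750518798828)
obj [212. 235.] [428. 366.] [26. 20.] 45.4
obj [260. 241.] [418. 257.] [45. 90.] 51.7
obj [298. 231.] [438. 160.] [48. 44.] 63.2
obj [238. 179.] [566. 306.] [28. 19.] 44.9
obj [284. 178.] [566. 194.] [15. 31.] 31.0
obj [280. 172.] [581. 205.] [10. 17.] 37.0
obj [200. 180.] [563. 401.] [ 19. 101.] 26.8
```

Measured tray: centre (497,-108), yaw 13.7°. Insert centres predicted from that and the sizes given agree with the yellow blobs within about 2 mm. Next come the tool and camera geometry and a closer look from the wrist.

```bash
cat >> h.py <<'E'
from scipy.spatial.transform import Rotation as Rn
def pose():
    o=ctrl.get_obs(); return np.array(o["tool_pos"])*1000, Rn.from_rotvec(o["eef_rot"]), o
def go(x,y,z,yaw):
    """shift (mm, current tool axes) and turn (deg) to a tool-down pose whose jaw axis (tool y) has world heading yaw deg (mod 180)"""
    p,R,o=pose(); best=None
    for k in (0,180,-180):
        a=np.radians(yaw+k); Y=np.array([np.cos(a),np.sin(a),0]); Z=np.array([0,0,-1.]); X=np.cross(Y,Z)
        T=Rn.from_matrix(np.c_[X,Y,Z]); r=np.degrees((R.inv()*T).as_rotvec())
        print("turn",r.round(1),"shift after turn",T.inv().apply(np.array([x,y,z])-p).round(1))
    print("shift now",R.inv().apply(np.array([x,y,z])-p).round(1),"pos",p.round(1),"q",o["qpos"].round(2),"w",round(o["width"],3),"F",o["contact_force"].round(1),"t",round(o["t"],2))
E
python3 - <<'E'
from h import *
p,R,o=pose();m=ctrl.camera_model("wrist");c=-m["R"].T@m["t"]*1000
print(R.as_matrix().round(3));print("cam in tool",R.inv().apply(c-p).round(1));print("cam axes in tool\n",(m["R"]@R.as_matrix()).round(3))
go(430,230,230,90)
E
```

```text
[[-0.972  0.237 -0.   ]
 [ 0.237  0.972 -0.001]
 [ 0.    -0.001 -1.   ]]
cam in tool [  69.     0.4 -142. ]
cam axes in tool
 [[ 0.001  1.     0.   ]
 [-0.961  0.001 -0.276]
 [-0.276 -0.     0.961]]
turn [ -0.1  -0.  -13.7] shift after turn [-305.9 -279.7    0.7]
turn [-0.000e+00  1.000e-01  1.663e+02] shift after turn [305.9 279.7   0.7]
turn [-0.000e+00  1.000e-01  1.663e+02] shift after turn [305.9 279.7   0.7]
shift now [-363.4 -199.4    1. ] pos [124.1 509.7 230.7] q [ 1.33  0.24 -0.01  1.32  0.    1.57] w 1.005 F [ 0.9 -0.5 -0.1] t 0.1
```

>>> {"op": "play_rows", "data": {
  "increments": [
    [0,[0,0,0],[0,0,-6.8]],
    [0,[0,0,0],[0,0,-6.8]],
    [0,[-35,-24,10],[0,0,0]],
    [0,[-35,-24,10],[0,0,0]],
    [0,[-35,-24,10],[0,0,0]],
    [0,[-35,-24,10],[0,0,0]],
    [0,[-35,-24,10],[0,0,0]],
    [0,[-35,-24,10],[0,0,0]],
    [0,[-35,-24,10],[0,0,0]],
    [0,[-35,-24,10],[0,0,0]],
    [0,[-35,-24,10],[0,0,0]],
    [0,[-35,-24,10],[0,0,0]]
  ]
}}

```text
t: 1.3
tool_pos: [0.4845, 0.2669, 0.1246]
eef_rot: [0.03, -3.139, 0.003]
contact_force: [-0.5, 1.1, -0.2]
width: 1.001
```

```bash
python3 - <<'E'
from h import *
go(470,270,130,90)
E
```

```text
turn [-0.1 -0.2  1.1] shift after turn [14.5  3.1 -5.4]
turn [   0.3   -0.2 -178.9] shift after turn [-14.5  -3.1  -5.4]
turn [   0.3   -0.2 -178.9] shift after turn [-14.5  -3.1  -5.4]
shift now [14.4  3.3 -5.3] pos [484.5 266.9 124.6] q [ 0.5   0.34 -0.14  1.09 -0.    0.48] w 1.001 F [-0.5  1.1 -0.2] t 1.3
```

>>> {"op": "play_rows", "data": {
  "increments": [
    [0,[0,0,0],[0,0,1.1]],
    [0,[0,0,0],[0,0,0]]
  ]
}}

```text
t: 1.5
tool_pos: [0.4876, 0.2629, 0.1221]
eef_rot: [-0.011, -3.137, 0.007]
contact_force: [-0.1, -0.4, -0.5]
width: 1.0
```

```bash
cat >> h.py <<'E'
def shot(n,cam="wrist"):
    m=ctrl.camera_model(cam); im=ctrl.camera(cam)[:,:,::-1].copy(); cv2.imwrite(f"pics/{n}.png",im); return im,m
E
python3 - <<'E'
from h import *
import pickle
im,m=shot("w1"); pickle.dump(m,open("w1.pkl","wb"))
for z,pt in((0,[438,160]),(0,[428,366]),(0,[563,401])):
    X=np.array([*pt,z])/1000; q=m["K"]@(m["R"]@X+m["t"]);print((q[:2]/q[2]).round())
E
```

```text
[195. 135.]
[450. 121.]
[473. 273.]
```

View pics/w1.png

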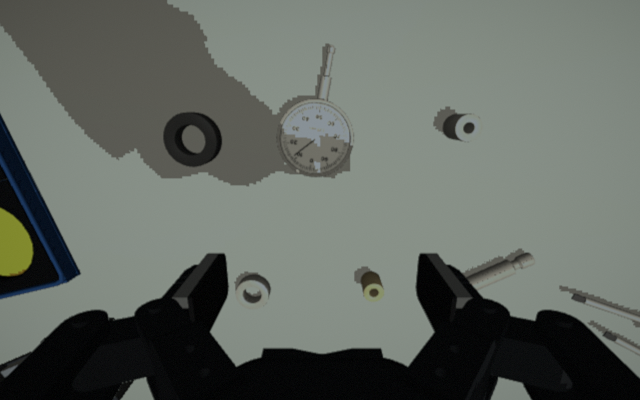

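The wrist view shows the large ring at (191,139), the dial at (316,136) with stem tip (329,46), the steel bush at (460,127), the small ring at (253,290), the brass bush at (372,287) and the plug right of the finger at (500,270).

```bash
python3 - <<'E'
from h import *
import pickle
im=cv2.imread("pics/w1.png");m=pickle.load(open("w1.pkl","rb")); g=im.max(2)
c=blobs((g[95:185,140:240]<58),300,9000)
for k in c:
    k=k+[140,95]; p=ray(m,k,.007)*1000; print("large",cv2.fitEllipse(p.astype(np.float32)))
D=ray(m,[316,136.5],.022)[0]*1000; S=ray(m,[329,45],.012)[0]*1000
e=ray(m,[[279,136],[353,136],[316,97],[316,176]],.022)*1000; print("dial",D,S,np.linalg.norm(D-S),np.degrees(np.arctan2(*(D-S)[::-1])),"diam",np.ptp(e,0))
a=np.arctan2(*(D-S)[::-1]); print("origin",D-20*np.array([np.cos(a),np.sin(a)]))
roi=im[260:315,225:280].astype(int); 
gr=g.astype(int); bgv=np.median(gr[230:250,250:400]); print("bg",bgv)
for n,(x0,y0,x1,y1) in dict(small=(228,262,282,318),plug=(455,235,555,300)).items():
    r=gr[y0:y1,x0:x1]; print(n,[len(b) for b in blobs(r>bgv+12,30,9000)])
    for b in blobs(r>bgv+12,30,9000):
        b=b+[x0,y0]; p=ray(m,b,.012)*1000; print(cv2.minAreaRect(p.astype(np.float32)))
print("small centre guess",ray(m,[254,292],.012)*1000,"steel",ray(m,[465,127],.026)*1000,"brass",ray(m,[373,292],.022)*1000)
E
```

```text
large ((440.38433837890625, 159.8533172607422), (41.90684127807617, 46.0655632019043), 10.473489761352539)
dial [437.79447209 258.71474013] [373.69843859 268.62433555] 64.85754845995 -8.788655390687827 diam [58.01492378 55.20247479]
origin [418.02929903 261.77054339]
bg 145.0
small []
plug []
small centre guess [[574.84870738 201.47296068]] steel [[431.39458705 367.16789308]] brass [[569.09749032 306.04346512]]
```

```bash
python3 - <<'E'
from h import *
go(440,160,50,97)
E
```

```text
turn [-0.2 -0.3 -7.3] shift after turn [ 59.7 -96.6  72.1]
turn [ -0.4   0.4 172.7] shift after turn [-59.7  96.6  72.1]
turn [ -0.4   0.4 172.7] shift after turn [-59.7  96.6  72.1]
shift now [  46.5 -103.1   72.8] pos [487.4 263.2 122.1] q [ 0.5   0.35 -0.14  1.08 -0.    0.5 ] w 1.004 F [-0.  -0.   0.3] t 1.55
```

>>> {"op": "play_rows", "data": {
  "increments": [
    [0,[0,0,0],[0,0,-7.3]],
    [0,[20,-32,0],[0,0,0]],
    [0,[20,-32,0],[0,0,0]],
    [0,[20,-32,24],[0,0,0]],
    [0,[0,0,24],[0,0,0]],
    [0,[0,0,24],[0,0,0]],
    [0,[0,0,0],[0,0,0]]
  ]
}}

```text
t: 2.25
tool_pos: [0.4332, 0.1632, 0.0514]
eef_rot: [0.222, -3.132, 0.003]
contact_force: [-0.9, -0.2, 0.1]
width: 0.998
```

```bash
python3 - <<'E'
from h import *
go(440,160,1,97)
E
```

```text
turn [-0.1 -0.1  1.1] shift after turn [-6.3 -4.  50.4]
turn [ 1.000e-01 -2.000e-01 -1.789e+02] shift after turn [ 6.3  4.  50.4]
turn [ 1.000e-01 -2.000e-01 -1.789e+02] shift after turn [ 6.3  4.  50.4]
shift now [-6.3 -4.  50.4] pos [433.2 163.2  51.4] q [ 0.36  0.27 -0.47  0.83 -0.    0.22] w 0.998 F [-0.9 -0.2  0.1] t 2.25
```

>>> {"op": "play_rows", "data": {
  "increments": [
    [0,[-6.5,-4,20],[0,0,0]],
    [0,[0,0,16],[0,0,0]],
    [0,[0,0,10],[0,0,0]],
    [0,[0,0,3],[0,0,0]],
    [0,[0,0,0],[0,0,0]]
  ]
}}

```text
t: 2.75
tool_pos: [0.4411, 0.1646, 0.0058]
eef_rot: [-0.234, 3.129, 0.0]
contact_force: [0.0, -0.5, 0.6]
width: 1.0
```

```bash
python3 - <<'E'
from h import *
go(440,160,1,97)
im,m=shot("w2")
E
```

```text
turn [-0.   0.2  1.6] shift after turn [ 1.7 -4.5  4.8]
turn [  -0.3   -0.  -178.4] shift after turn [-1.7  4.5  4.8]
turn [  -0.3   -0.  -178.4] shift after turn [-1.7  4.5  4.8]
shift now [ 1.8 -4.4  4.8] pos [441.1 164.6   5.8] q [ 0.36  0.34 -0.52  0.71 -0.    0.21] w 1.0 F [ 0.  -0.5  0.6] t 2.75
```

View pics/w2.png

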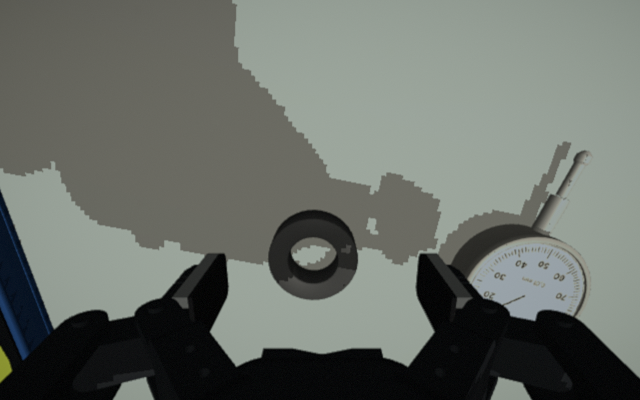

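```bash
python3 - <<'E'
from h import *
m=ctrl.camera_model("wrist"); im=cv2.imread("pics/w2.png")
print(ray(m,[313,252],.014)*1000, np.ptp(ray(m,[[269,252],[357,252]],.014)*1000,0))
p,R,o=pose(); 
for z in (0,19,32):
  X=(p+R.apply([0,0,-z]))/1000;q=m["K"]@(m["R"]@X+m["t"]);print(z,(q[:2]/q[2]).round())
E
```

```text
[[435.85294736 159.76592108]] [ 6.01596551 39.82028487]
0 [322. 256.]
19 [322. 276.]
32 [322. 293.]
```

>>> {"op": "play_rows", "data": {
  "increments": [
    [0,[2,-4.5,4],[0,0,0]],
    [0,[0,0,0],[0,0,0]],
    [1,[0,0,0],[0,0,0]],
    [1,[0,0,0],[0,0,0]],
    [1,[0,0,0],[0,0,0]],
    [1,[0,0,0],[0,0,0]],
    [1,[0,0,0],[0,0,0]],
    [1,[0,0,0],[0,0,0]],
    [1,[0,0,0],[0,0,0]]
  ],
  "squeeze": 40
}}

```text
t: 3.7
tool_pos: [0.441, 0.16, 0.0041]
eef_rot: [-0.234, 3.126, 0.002]
contact_force: [0.3, 0.4, -2.0]
width: 0.457
```

```bash
python3 - <<'E'
from h import *
go(557,-158,80,103.7)
E
```

```text
turn [ 0.   0.4 -5.1] shift after turn [ -37.4 -336.5  -75.9]
turn [  0.6  -0.  174.9] shift after turn [ 37.4 336.5 -75.9]
turn [  0.6  -0.  174.9] shift after turn [ 37.4 336.5 -75.9]
shift now [ -67.9 -331.7  -75.6] pos [441.  160.    4.1] q [ 0.35  0.34 -0.53  0.7  -0.    0.2 ] w 0.457 F [ 0.3  0.4 -2. ] t 3.7
```

>>> {"op": "play_rows", "data": {
  "increments": [
    [1,[0,0,-15],[0,0,0]],
    [1,[0,0,-30],[0,0,0]],
    [1,[0,0,-30],[0,0,-5]],
    [1,[-5,-42,0],[0,0,0]],
    [1,[-5,-42,0],[0,0,0]],
    [1,[-5,-42,0],[0,0,0]],
    [1,[-5,-42,0],[0,0,0]],
    [1,[-5,-42,0],[0,0,0]],
    [1,[-5,-42,0],[0,0,0]],
    [1,[-4,-42,0],[0,0,0]],
    [1,[-3,-40,0],[0,0,0]],
    [1,[0,0,0],[0,0,0]]
  ]
}}

```text
t: 4.9
tool_pos: [0.5617, -0.1671, 0.0815]
eef_rot: [-0.386, 3.109, -0.001]
contact_force: [0.6, 0.5, 0.1]
width: 0.46
```

```bash
python3 - <<'E'
from h import *
go(557,-158,13,103.7)
im,m=shot("w3")
import pickle;pickle.dump(m,open("w3.pkl","wb"))
E
```

```text
turn [-0.1  0.5  0.5] shift after turn [ 2.4 10.  68.5]
turn [  -0.8   -0.2 -179.5] shift after turn [ -2.4 -10.   68.5]
turn [  -0.8   -0.2 -179.5] shift after turn [ -2.4 -10.   68.5]
shift now [ 2.9 10.1 68.5] pos [ 561.7 -167.1   81.5] q [-0.29  0.42 -0.14  1.    0.   -0.54] w 0.46 F [0.6 0.5 0.1] t 4.9
```

View pics/w3.png

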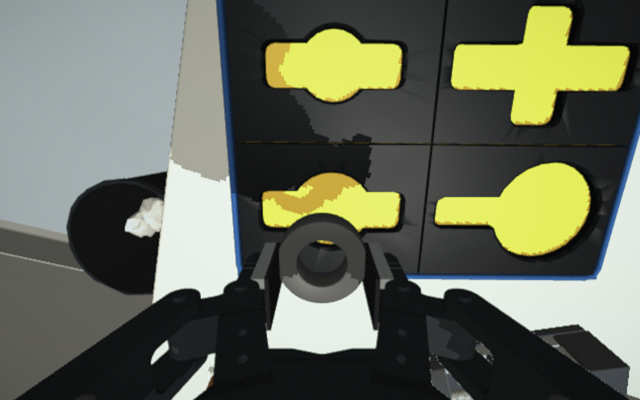

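The ring is held level, and the wrist view shows the whole tray: small (334,65), plug (541,66), keyhole (515,210), large (330,210), divider crossing about (431,147).

```bash
python3 - <<'E'
from h import *
import pickle
im=cv2.imread("pics/w3.png");m=pickle.load(open("w3.pkl","rb"))
hsv=cv2.cvtColor(im,cv2.COLOR_BGR2HSV)
y=(hsv[...,0]>12)&(hsv[...,0]<38)&(hsv[...,1]>120)&(hsv[...,2]>70);y[270:]=0;y=cv2.morphologyEx(y.astype(np.uint8),cv2.MORPH_OPEN,np.ones((3,3)))
for c in blobs(y,500,30000):
    p=ray(m,c,.009)*1000; r=cv2.minAreaRect(p.astype(np.float32)); print(c.mean(0).round(),np.round(r,1) if 0 else [np.round(v,1) for v in r])
print("cross",ray(m,[431,146],.017)*1000)
a=np.radians(13.7);X=np.array([np.cos(a),np.sin(a)]);Y=np.array([-X[1],X[0]])
for n,s,t in(("dial",1,1),("plug",-1,1),("large",1,-1),("small",-1,-1)):
    print(n,np.array([497,-108])+46*s*X+63*t*Y)
p,R,o=pose();print("held ring centre rel tcp, tool:",R.inv().apply(np.r_[ray(m,[320.5,258],p[2]/1000+.012)[0]*1000,p[2]]-p))
E
```

```text
[330. 204.] [array([ 554.1, -162.6]), array([42.1, 96.7]), np.float64(11.3)]
[515. 210.] [array([535.6, -33.4]), array([ 67.7, 106. ]), np.float64(34.6)]
[333.  65.] [array([ 468.6, -183.7]), array([41.9, 84.5]), np.float64(14.2)]
[539.  65.] [array([438.5, -59.8]), array([104.6,  68.8]), np.float64(76.5)]
cross [[ 500.31088148 -110.88068916]]
dial [526.77045632 -35.89785072]
plug [437.38793728 -57.68696016]
large [ 556.61206272 -158.31303984]
small [ 467.22954368 -180.10214928]
held ring centre rel tcp, tool: [ 4.44973515 -2.85337871 -0.03142199]
```

>>> {"op": "play_rows", "data": {
  "increments": [
    [1,[-1,6.5,15],[0,0,0]],
    [1,[0,0,20],[0,0,0]],
    [1,[0,0,5],[0,0,0]],
    [1,[0,0,0],[0,0,0]]
  ]
}}

```text
t: 5.35
tool_pos: [0.5587, -0.1561, 0.04]
eef_rot: [-0.388, 3.112, 0.004]
contact_force: [-0.5, 0.2, 0.2]
width: 0.458
```

```bash
python3 - <<'E'
from h import *
go(561,-160,13.5,103.7)
E
```

```text
turn [0.1 0.3 0.5] shift after turn [-1.3 -4.3 26.5]
turn [  -0.5    0.2 -179.5] shift after turn [ 1.3  4.3 26.5]
turn [  -0.5    0.2 -179.5] shift after turn [ 1.3  4.3 26.5]
shift now [-1.1 -4.4 26.5] pos [ 558.7 -156.1   40. ] q [-0.27  0.45 -0.21  0.9   0.   -0.52] w 0.458 F [-0.5  0.2  0.2] t 5.35
```

>>> {"op": "play_rows", "data": {
  "increments": [
    [1,[-1.2,-4.4,8],[0,0,0]],
    [1,[0,0,8],[0,0,0]],
    [1,[0,0,0],[0,0,0]],
    [1,[0,0,0],[0,0,0]]
  ]
}}

```text
t: 5.75
tool_pos: [0.562, -0.1594, 0.0244]
eef_rot: [-0.39, 3.11, 0.003]
contact_force: [0.4, -0.0, -0.2]
width: 0.46
```

```bash
python3 - <<'E'
from h import *
go(561,-160,13.5,103.7)
im,m=shot("w4"); cv2.imwrite("pics/w4c.png",cv2.resize(im[100:400,120:520],None,fx=1.5,fy=1.5))
E
```

```text
turn [0.1 0.4 0.6] shift after turn [ 1.1 -0.4 10.9]
turn [-7.000e-01  1.000e-01 -1.794e+02] shift after turn [-1.1  0.4 10.9]
turn [-7.000e-01  1.000e-01 -1.794e+02] shift after turn [-1.1  0.4 10.9]
shift now [ 1.2 -0.4 10.9] pos [ 562.  -159.4   24.4] q [-0.28  0.47 -0.22  0.87  0.   -0.53] w 0.46 F [ 0.4 -0.  -0.2] t 5.75
```

View pics/w4c.png

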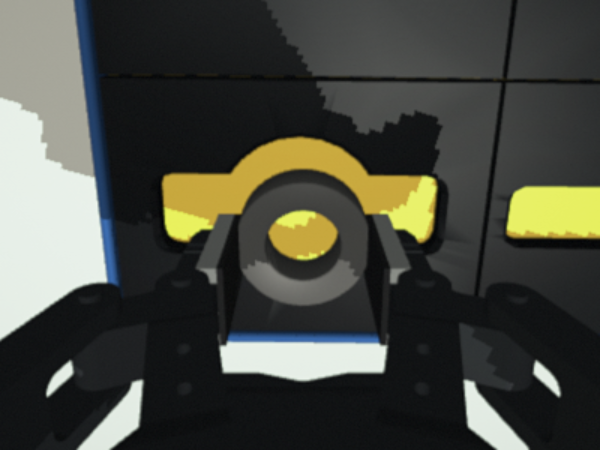

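```bash
python3 - <<'E'
from h import *
m=ctrl.camera_model("wrist"); p,R,o=pose()
f=lambda u,v,z:R.inv().apply(np.r_[ray(m,[120+u/1.5,100+v/1.5],z/1000)[0]*1000,p[2]]-p)[:2].round(1)
print("top edge arc floor",f(300,137,9),"at 17",f(300,137,15)); print("notch upper",f(195,174,9),"lower",f(185,241,9),"ends",f(162,205,9),f(440,205,9))
print("ring: near edge bottom z20.5",f(304,169,34.5-0),"far edge top",f(304,305,34.5),"L/R",f(238,237,34.5),f(370,237,34.5))
E
```

```text
top edge arc floor [28.7 -1.1] at 17 [30.3 -1. ]
notch upper [ 15.5 -37.4] lower [-10.1 -42.7] ends [  3.9 -49.8] [ 3.9 48.4]
ring: near edge bottom z20.5 [25.9  0.2] far edge top [-19.4   0.3] L/R [  4.2 -19.7] [ 4.2 20.2]
```

>>> {"op": "play_rows", "data": {
  "increments": [
    [1,[0,0,5],[0,0,0]],
    [1,[0,0,4],[0,0,0]],
    [1,[0,0,1.5],[0,0,0]],
    [1,[0,0,0],[0,0,0]]
  ]
}}

```text
t: 6.2
tool_pos: [0.5623, -0.1595, 0.0136]
eef_rot: [-0.39, 3.109, 0.002]
contact_force: [0.1, 0.7, -0.7]
width: 0.459
```

```bash
python3 - <<'E'
from h import *
go(561,-160,13.5,103.7)
E
```

```text
turn [0.  0.5 0.6] shift after turn [ 1.4 -0.2  0.1]
turn [-7.000e-01  1.000e-01 -1.794e+02] shift after turn [-1.4  0.2  0.1]
turn [-7.000e-01  1.000e-01 -1.794e+02] shift after turn [-1.4  0.2  0.1]
shift now [ 1.4 -0.2  0.1] pos [ 562.3 -159.5   13.6] q [-0.28  0.49 -0.23  0.84  0.   -0.53] w 0.459 F [ 0.1  0.7 -0.7] t 6.2
```

>>> {"op": "play_rows", "data": {
  "increments": [
    [1,[0,0,0.7],[0,0,0]],
    [0.38,[0,0,0],[0,0,0]],
    [0.38,[0,0,0],[0,0,0]],
    [0.38,[0,0,0],[0,0,0]],
    [0.38,[0,0,0],[0,0,0]],
    [0.38,[0,0,-5],[0,0,0]],
    [0.38,[0,0,-30],[0,0,0]],
    [0.2,[0,0,-40],[0,0,0]],
    [0,[0,40,-10],[0,0,0]],
    [0,[0,40,0],[0,0,7.5]],
    [0,[0,40,0],[0,0,7.5]],
    [0,[0,0,0],[0,0,7]]
  ]
}}

```text
t: 7.4
tool_pos: [0.5377, -0.0402, 0.1043]
eef_rot: [0.234, 3.122, 0.006]
contact_force: [-0.3, -0.8, -0.1]
width: 1.001
```

```bash
python3 - <<'E'
from h import *
go(438,259,90,81.2)
E
```

```text
turn [0.3 0.6 0.2] shift after turn [144.3 280.4  14.3]
turn [  -1.     0.4 -179.8] shift after turn [-144.3 -280.4   14.3]
turn [  -1.     0.4 -179.8] shift after turn [-144.3 -280.4   14.3]
shift now [143.4 280.9  14. ] pos [537.7 -40.2 104.3] q [-0.08  0.33 -0.23  1.01  0.    0.07] w 1.001 F [-0.3 -0.8 -0.1] t 7.4
```

>>> {"op": "play_rows", "data": {
  "increments": [
    [0,[20,40,2],[0,0.5,0]],
    [0,[20,40,2],[0,0,0]],
    [0,[20,40,2],[0,0,0]],
    [0,[20,40,2],[0,0,0]],
    [0,[20,40,2],[0,0,0]],
    [0,[20,40,2],[0,0,0]],
    [0,[20,30,2],[0,0,0]],
    [0,[0,0,0],[0,0,0]],
    [0,[0,0,0],[0,0,0]]
  ]
}}

```text
t: 8.3
tool_pos: [0.4393, 0.2605, 0.0951]
eef_rot: [0.242, 3.121, 0.011]
contact_force: [0.4, 0.6, 0.8]
width: 1.003
```

```bash
python3 - <<'E'
from h import *
import pickle
go(438,259,90,81.2)
im,m=shot("w5"); pickle.dump(m,open("w5.pkl","wb"))
E
```

```text
turn [ 0.5  0.6 -0.1] shift after turn [ 1.  -1.7  5.1]
turn [  0.9  -0.7 179.9] shift after turn [-1.   1.7  5.1]
turn [  0.9  -0.7 179.9] shift after turn [-1.   1.7  5.1]
shift now [ 1.1 -1.7  5.1] pos [439.3 260.5  95.1] q [ 0.54  0.29 -0.31  0.96 -0.    0.69] w 1.003 F [0.4 0.6 0.8] t 8.3
```

View pics/w5.png

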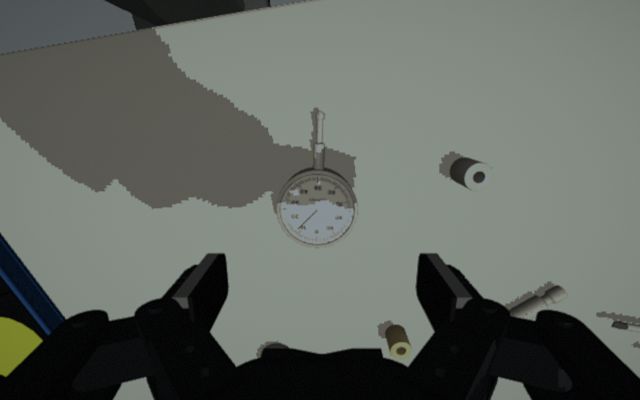

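The dial top is centred at about (316.5,207), and its stem points straight up the image to (321,111), so the jaws line up with it.

```bash
python3 - <<'E'
from h import *
import pickle
m=pickle.load(open("w5.pkl","rb"))
D=ray(m,[316.5,207.5],.022)[0]*1000;S=ray(m,[320.5,111],.011)[0]*1000;S2=ray(m,[319.5,165],.012)[0]*1000
print(D,S,np.linalg.norm(D-S),[np.degrees(np.arctan2(*(D-s)[::-1])) for s in (S,S2)],np.ptp(ray(m,[[277,207],[356,207]],.022)*1000,0))
go(*D,5,81.2)
E
```

```text
[437.29930339 257.97804238] [373.23029297 270.88917594] 65.35698482244082 [np.float64(-11.393602022820142), np.float64(-13.206804389724866)] [ 8.66754281 54.96230455]
turn [ 0.5  0.6 -0.1] shift after turn [ 1.8 -2.5 90.1]
turn [  0.9  -0.8 179.9] shift after turn [-1.8  2.5 90.1]
turn [  0.9  -0.8 179.9] shift after turn [-1.8  2.5 90.1]
shift now [ 2.7 -3.3 90.1] pos [439.4 260.2  95.1] q [ 0.53  0.29 -0.31  0.96 -0.    0.69] w 1.001 F [-0.1 -0.6  1. ] t 8.35
```

>>> {"op": "play_rows", "data": {
  "increments": [
    [0,[2,-3,30],[0.5,0.6,1]],
    [0,[0,0,30],[0,0,0]],
    [0,[0,0,20],[0,0,0]],
    [0,[0,0,6],[0,0,0]],
    [0,[0,0,0],[0,0,0]],
    [0,[0,0,0],[0,0,0]]
  ]
}}

```text
t: 8.95
tool_pos: [0.442, 0.253, 0.0095]
eef_rot: [0.285, 3.125, 0.002]
contact_force: [0.9, -0.1, 0.6]
width: 1.002
```

```bash
python3 - <<'E'
from h import *
go(437.4,258.2,5,80)
E
```

```text
turn [ 0.1  0.2 -0.4] shift after turn [5.5 4.3 4.5]
turn [  0.3  -0.2 179.6] shift after turn [-5.5 -4.3  4.5]
turn [  0.3  -0.2 179.6] shift after turn [-5.5 -4.3  4.5]
shift now [5.5 4.3 4.5] pos [442.  253.    9.5] q [ 0.52  0.39 -0.42  0.76 -0.    0.7 ] w 1.002 F [ 0.9 -0.1  0.6] t 8.95
```

>>> {"op": "play_rows", "data": {
  "increments": [
    [0,[5,4.5,4],[0,0,0]],
    [0,[0,0,0],[0,0,0]],
    [1,[0,0,0],[0,0,0]],
    [1,[0,0,0],[0,0,0]],
    [1,[0,0,0],[0,0,0]],
    [1,[0,0,0],[0,0,0]],
    [1,[0,0,0],[0,0,0]],
    [1,[0,0,0],[0,0,0]]
  ],
  "squeeze": 45
}}

```text
t: 9.75
tool_pos: [0.4393, 0.2594, 0.0087]
eef_rot: [0.285, 3.12, 0.006]
contact_force: [0.3, -0.3, -2.1]
width: 0.658
```

```bash
python3 - <<'E'
from h import *
go(530,-20,80,13.7)
E
```

```text
turn [ 0.5  0.2 65.9] shift after turn [-293.    22.   -71.3]
turn [  -0.3    0.6 -114.1] shift after turn [293.  -22.  -71.3]
turn [  -0.3    0.6 -114.1] shift after turn [293.  -22.  -71.3]
shift now [-140.4 -258.1  -71.4] pos [439.3 259.4   8.7] q [ 0.53  0.39 -0.43  0.75 -0.    0.72] w 0.658 F [ 0.3 -0.3 -2.1] t 9.75
```

>>> {"op": "play_rows", "data": {
  "increments": [
    [0.15,[0,0,0],[0,0,0]],
    [0.15,[0,0,0],[0,0,0]],
    [0.15,[0,0,3],[0,0,0]],
    [0.15,[0,0,3],[0,0,0]],
    [0.15,[0,0,0],[0,0,0]],
    [1,[0,0,0],[0,0,0]],
    [1,[0,0,0],[0,0,0]],
    [1,[0,0,0],[0,0,0]],
    [1,[0,0,0],[0,0,0]],
    [1,[0,0,0],[0,0,0]]
  ]
}}

```text
t: 10.75
tool_pos: [0.4396, 0.2595, 0.0025]
eef_rot: [0.285, 3.12, 0.006]
contact_force: [-0.8, -0.2, 1.5]
width: 0.661
```

```bash
python3 - <<'E'
from h import *
go(530,-20,80,13.7)
E
```

```text
turn [ 0.5  0.3 65.9] shift after turn [-293.    21.7  -77.5]
turn [  -0.3    0.6 -114.1] shift after turn [293.  -21.7 -77.5]
turn [  -0.3    0.6 -114.1] shift after turn [293.  -21.7 -77.5]
shift now [-140.2 -258.1  -77.6] pos [439.6 259.5   2.5] q [ 0.53  0.39 -0.43  0.73 -0.    0.72] w 0.661 F [-0.8 -0.2  1.5] t 10.75
```

>>> {"op": "play_rows", "data": {
  "increments": [
    [1,[0,0,-8],[0,0,0]],
    [1,[0,0,-15],[0,0,0]],
    [1,[0,0,-25],[0,0,0]],
    [1,[0,0,-27],[0,0,-4]],
    [1,[0,0,0],[0,0,-8]],
    [1,[0,0,0],[0,0,-8]],
    [1,[0,0,0],[0,0,-8]],
    [1,[0,0,0],[0,0,-8]],
    [1,[0,0,0],[0,0,-8]],
    [1,[0,0,0],[0,0,-8]],
    [1,[0,0,0],[0,0,-8]],
    [1,[0,0,0],[0,0,-8]]
  ]
}}

```text
t: 11.95
tool_pos: [0.4377, 0.2587, 0.0853]
eef_rot: [-1.571, 2.711, -0.002]
contact_force: [-0.3, 0.4, -2.5]
width: 0.659
```

```bash
python3 - <<'E'
from h import *
go(530,-20,80,13.7)
E
```

```text
turn [  0.3   0.6 136.5] shift after turn [-292.7   23.6    5.3]
turn [ -0.5   0.2 -43.5] shift after turn [292.7 -23.6   5.3]
turn [ -0.5   0.2 -43.5] shift after turn [292.7 -23.6   5.3]
shift now [ 195.9 -218.7    5.2] pos [437.7 258.7  85.3] q [ 0.53  0.3  -0.33  0.94 -0.   -0.52] w 0.659 F [-0.3  0.4 -2.5] t 11.95
```

>>> {"op": "play_rows", "data": {
  "increments": [
    [1,[0,0,0],[0,0,-8]],
    [1,[0,0,0],[0,0,-8]],
    [1,[0,0,0],[0,0,-8]],
    [1,[0,0,0],[0,0,-8]],
    [1,[0,0,0],[0,0,-8]],
    [1,[0,0,0],[0,0,-3]],
    [1,[0,0,0],[0,0,0]]
  ]
}}

```text
t: 12.65
tool_pos: [0.4369, 0.2584, 0.0881]
eef_rot: [-2.491, 1.902, -0.007]
contact_force: [0.0, -0.1, -2.3]
width: 0.663
```

```bash
python3 - <<'E'
from h import *
go(523.5,-19,80,13.7)
E
```

```text
turn [-1.000e-01 -7.000e-01 -1.784e+02] shift after turn [-290.    18.4    8.1]
turn [-0.5  0.1  1.6] shift after turn [290.  -18.4   8.1]
turn [-0.5  0.1  1.6] shift after turn [290.  -18.4   8.1]
shift now [290.4 -10.5   7.9] pos [436.9 258.4  88.1] q [ 0.53  0.3  -0.32  0.94 -0.   -1.3 ] w 0.663 F [ 0.  -0.1 -2.3] t 12.65
```

>>> {"op": "play_rows", "data": {
  "increments": [
    [1,[20,-1,0],[-0.5,0,1]],
    [1,[38,-2,0],[0,0,0.5]],
    [1,[40,-3,0],[0,0,0]],
    [1,[40,-3,0],[0,0,0]],
    [1,[40,-3,0],[0,0,0]],
    [1,[40,-3,0],[0,0,0]],
    [1,[40,-3,0],[0,0,0]],
    [1,[20,0,0],[0,0,0]],
    [1,[0,0,0],[0,0,0]],
    [1,[0,0,0],[0,0,0]]
  ]
}}

```text
t: 13.65
tool_pos: [0.5232, -0.0167, 0.0905]
eef_rot: [-2.451, 1.96, -0.001]
contact_force: [-0.8, -0.3, -2.3]
width: 0.66
```

```bash
python3 - <<'E'
from h import *
import pickle
go(523.5,-19,30,13.7)
im,m=shot("w6"); pickle.dump(m,open("w6.pkl","wb"))
E
```

```text
turn [1.00e-01 2.00e-01 1.79e+02] shift after turn [-2.3 -0.2 60.5]
turn [-0.1  0.1 -1. ] shift after turn [ 2.3  0.2 60.5]
turn [-0.1  0.1 -1. ] shift after turn [ 2.3  0.2 60.5]
shift now [ 2.4  0.4 60.5] pos [523.2 -16.7  90.5] q [-0.03  0.32 -0.28  0.97  0.   -1.83] w 0.66 F [-0.8 -0.3 -2.3] t 13.65
```

View pics/w6.png

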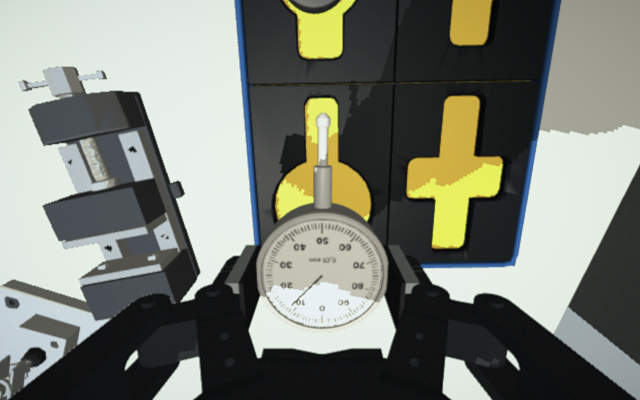

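```bash
python3 - <<'E'
from h import *
import pickle
m=pickle.load(open("w6.pkl","rb"));p,R,o=pose()
f=lambda u,v,z:R.inv().apply(np.r_[ray(m,[u,v],z/1000)[0]*1000,p[2]]-p)[:2].round(1)
print("chan end",f(322,97,9),"keyhole L/R",f(274,195,9),f(371,195,9),"chan sides",f(305,130,9),f(339,130,9))
print("plug slot ends",f(461,97,9),f(448,248,9),"notch",f(407,178,9),f(502,178,9))
z=p[2]-2.5
print("held dial L/R",f(257,270,z+22),f(386,270,z+22),"bottom",f(322,329,z+22),"stem tip",f(322,115,z+9),"stem root",f(323,168,z+11))
print("top vise",ray(ctrl.camera_model("top"),[[345,160],[393,138],[335,155]],.04)*1000)
print("vise in wrist",f(198,270,30),f(180,230,50))
E
```

```text
chan end [78.3 -1.1] keyhole L/R [ 10.7 -35.9] [10.7 34.3] chan sides [ 56.8 -12.8] [56.8 10.5]
plug slot ends [78.2 91.3] [-31.   94.6] notch [23.3 59.5] [ 23.3 127.1]
held dial L/R [  4.9 -28.7] [ 4.9 26.2] bottom [-24.7  -1.1] stem tip [68.4 -1.1] stem root [46.8 -0.6]
top vise [[604.54816793  45.37235107]
 [657.5370683  -70.80054738]
 [616.92199061  69.19136936]]
vise in wrist [-38.4 -88.5] [ -0.4 -87.9]
```

>>> {"op": "play_rows", "data": {
  "increments": [
    [1,[2,0,15],[0,0,-1]],
    [1,[0,0,25],[0,0,0]],
    [1,[0,0,15],[0,0,0]],
    [1,[0,0,3],[0,0,0]],
    [1,[0,0,0],[0,0,0]],
    [1,[0,0,0],[0,0,0]]
  ]
}}

```text
t: 14.3
tool_pos: [0.5234, -0.0118, 0.0329]
eef_rot: [-2.473, 1.929, -0.002]
contact_force: [0.3, -0.5, -1.9]
width: 0.658
```

```bash
python3 - <<'E'
from h import *
import pickle
go(523.7,-18.7,12,13.7)
im,m=shot("w7"); pickle.dump(m,open("w7.pkl","wb")); cv2.imwrite("pics/w7c.png",im[60:360,170:470])
E
```

```text
turn [  -0.2   -0.4 -179.6] shift after turn [-6.8 -1.3 20.9]
turn [-0.3  0.1  0.4] shift after turn [ 6.8  1.3 20.9]
turn [-0.3  0.1  0.4] shift after turn [ 6.8  1.3 20.9]
shift now [ 6.8  1.5 20.9] pos [523.4 -11.8  32.9] q [-0.02  0.38 -0.36  0.83  0.   -1.84] w 0.658 F [ 0.3 -0.5 -1.9] t 14.3
```

View pics/w7c.png

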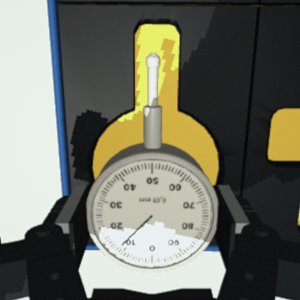

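>>> {"op": "play_rows", "data": {
  "increments": [
    [1,[6.5,1,0],[0,0,0]],
    [1,[0,0,0],[0,0,0]],
    [1,[0,0,5],[0,0,0]],
    [1,[0,0,0],[0,0,0]]
  ]
}}

```text
t: 14.75
tool_pos: [0.5256, -0.019, 0.0297]
eef_rot: [-2.471, 1.928, -0.007]
contact_force: [0.4, 0.4, -2.1]
width: 0.661
```

```bash
python3 - <<'E'
from h import *
import pickle
go(523.7,-18.7,12,13.7)
im,m=shot("w8"); pickle.dump(m,open("w8.pkl","wb")); cv2.imwrite("pics/w8c.png",cv2.resize(im[60:360,170:470],None,fx=2,fy=2))
E
```

```text
turn [-1.000e-01 -8.000e-01 -1.796e+02] shift after turn [ 0.7 -1.8 17.7]
turn [-0.5  0.1  0.4] shift after turn [-0.7  1.8 17.7]
turn [-0.5  0.1  0.4] shift after turn [-0.7  1.8 17.7]
shift now [-0.7  1.9 17.7] pos [525.6 -19.   29.7] q [-0.04  0.38 -0.36  0.82  0.   -1.85] w 0.661 F [ 0.4  0.4 -2.1] t 14.75
```

View pics/w8c.png

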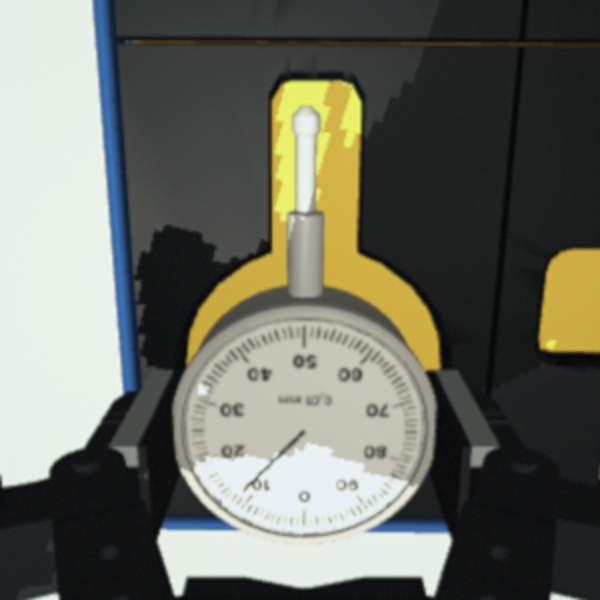

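>>> {"op": "play_rows", "data": {
  "increments": [
    [1,[-0.7,2.2,6],[-0.5,0,0]],
    [1,[0,0,2],[0,0,0]],
    [1,[0,0,0],[0,0,0]]
  ]
}}

```text
t: 15.1
tool_pos: [0.5233, -0.0188, 0.0211]
eef_rot: [2.476, -1.933, -0.002]
contact_force: [0.3, -0.1, -1.6]
width: 0.658
```

```bash
python3 - <<'E'
from h import *
import pickle
m=pickle.load(open("w8.pkl","rb"));p=np.array([525.6,-19,29.7]);R=Rn.from_rotvec([-2.471,1.928,-.007])
f=lambda u,v,z:R.inv().apply(np.r_[ray(m,[170+u/2,60+v/2],z/1000)[0]*1000,p[2]]-p)[:2].round(1)
z=p[2]-2.5
print("chan end",f(317,82,9),f(317,82,17),"tip",f(306,106,z+9),"dial far",f(305,543,z+22),"LR",f(173,420,z+22),f(436,420,z+22))
go(523.7,-18.7,12,13.7)
E
```

```text
chan end [74.2  1.8] [74.   1.7] tip [68.9 -0.7] dial far [-26.3  -0.8] LR [  4.5 -29. ] [ 4.8 27. ]
turn [-1.000e-01  1.000e-01 -1.796e+02] shift after turn [0.  0.5 9.1]
turn [0.1 0.1 0.4] shift after turn [-0.  -0.5  9.1]
turn [0.1 0.1 0.4] shift after turn [-0.  -0.5  9.1]
shift now [-0.  -0.5  9.1] pos [523.3 -18.8  21.1] q [-0.04  0.4  -0.37  0.81  0.   -1.85] w 0.658 F [ 0.3 -0.1 -1.6] t 15.1
```

>>> {"op": "play_rows", "data": {
  "increments": [
    [1,[-0.5,0,5],[0,0,0]],
    [1,[0,0,3],[0,0,0]],
    [1,[0,0,0.8],[0,0,0]],
    [1,[0,0,0],[0,0,0]]
  ]
}}

```text
t: 15.5
tool_pos: [0.5231, -0.0183, 0.0116]
eef_rot: [2.476, -1.933, -0.002]
contact_force: [-1.7, 0.3, 2.9]
width: 0.658
```

```bash
python3 - <<'E'
from h import *
go(523.7,-18.7,12,13.7)
E
```

```text
turn [-1.000e-01  1.000e-01 -1.796e+02] shift after turn [-0.5  0.5 -0.4]
turn [0.1 0.  0.4] shift after turn [ 0.5 -0.5 -0.4]
turn [0.1 0.  0.4] shift after turn [ 0.5 -0.5 -0.4]
shift now [ 0.5 -0.5 -0.4] pos [523.1 -18.3  11.6] q [-0.04  0.41 -0.38  0.78  0.   -1.85] w 0.658 F [-1.7  0.3  2.9] t 15.5
```

>>> {"op": "play_rows", "data": {
  "increments": [
    [0.12,[0,0,0],[0,0,0]],
    [0.12,[0,0,0],[0,0,0]],
    [0.12,[0,0,0],[0,0,0]],
    [0.12,[0,0,-5],[0,0,0]],
    [0.1,[0,0,-30],[0,0,0]],
    [0,[0,0,-40],[0,0,0]],
    [0,[0,0,-25],[0,0,0]],
    [0,[-42,-14,0],[0,0,-6.5]],
    [0,[-42,-14,0],[0,0,-6.5]],
    [0,[-44,-10,0],[0,0,0]],
    [0,[-44,-10,0],[0,0,0]],
    [0,[-44,-10,0],[0,0,0]]
  ]
}}

```text
t: 16.7
tool_pos: [0.4941, 0.2034, 0.1205]
eef_rot: [-2.674, 1.64, -0.007]
contact_force: [0.4, -0.3, -0.3]
width: 0.999
```

```bash
python3 - <<'E'
from h import *
go(560,385,100,26.8)
E
```

```text
turn [ 1.000e-01 -6.000e-01 -1.798e+02] shift after turn [132.4 140.7  20.5]
turn [-0.4 -0.1  0.2] shift after turn [-132.4 -140.7   20.5]
turn [-0.4 -0.1  0.2] shift after turn [-132.4 -140.7   20.5]
shift now [-132.  -141.    21.3] pos [494.1 203.4 120.5] q [ 0.39  0.31 -0.21  1.05 -0.   -1.65] w 0.999 F [ 0.4 -0.3 -0.3] t 16.7
```

>>> {"op": "play_rows", "data": {
  "increments": [
    [0,[-30,-32,3],[0,0,0]],
    [0,[-30,-32,3],[0,0,0]],
    [0,[-30,-32,3],[0,0,0]],
    [0,[-30,-32,3],[0,0,0]],
    [0,[-5,-5,5],[0,0,0]],
    [0,[0,0,0],[0,0,0]],
    [0,[0,0,0],[0,0,0]]
  ]
}}

```text
t: 17.4
tool_pos: [0.5538, 0.3881, 0.1064]
eef_rot: [-2.678, 1.628, -0.009]
contact_force: [0.3, 0.2, 0.4]
width: 0.996
```

```bash
python3 - <<'E'
from h import *
import pickle
go(563,401,100,26.8)
im,m=shot("w9"); pickle.dump(m,open("w9.pkl","wb"))
E
```

```text
turn [ 1.000e-01 -8.000e-01 -1.794e+02] shift after turn [ 7.4 14.   6.4]
turn [-0.5 -0.   0.6] shift after turn [ -7.4 -14.    6.4]
turn [-0.5 -0.   0.6] shift after turn [ -7.4 -14.    6.4]
shift now [ -7.3 -14.    6.5] pos [553.8 388.1 106.4] q [ 0.61  0.55  0.15  1.16 -0.   -1.44] w 0.996 F [0.3 0.2 0.4] t 17.4
```

View pics/w9.png

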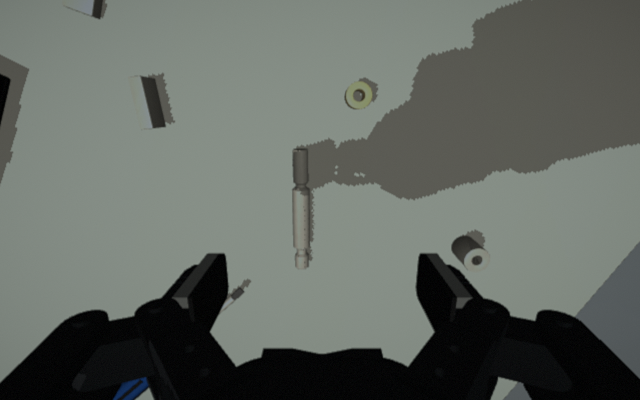

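The plug gauge stands vertical in the image, its ends at (300,147) and (302,268), with nothing near the jaws' path.

```bash
python3 - <<'E'
from h import *
import pickle
m=pickle.load(open("w9.pkl","rb"))
e=ray(m,[[300.5,147],[302,268.5]],.010)*1000; d=e[1]-e[0]
print(e,np.linalg.norm(d),np.degrees(np.arctan2(d[1],d[0])),"width",np.linalg.norm(np.diff(ray(m,[[292,220],[309,220]],.007)*1000,axis=0)))
c=e.mean(0); print(c); go(*c,2,np.degrees(np.arctan2(d[1],d[0]))-90)
E
```

```text
[[589.69577254 357.45539746]
 [544.26987454 446.30433159]] 99.78800181314861 117.0793507161671 width 13.621909276807962
[566.98282354 401.87986452]
turn [ 1.000e-01 -8.000e-01 -1.797e+02] shift after turn [  6.6  18.3 104.4]
turn [-0.5 -0.   0.3] shift after turn [ -6.6 -18.3 104.4]
turn [-0.5 -0.   0.3] shift after turn [ -6.6 -18.3 104.4]
shift now [ -6.6 -17.4 104.6] pos [553.7 387.7 106.4] q [ 0.61  0.55  0.14  1.16 -0.   -1.44] w 0.999 F [-0.6 -0.3 -0.3] t 17.45
```

>>> {"op": "play_rows", "data": {
  "increments": [
    [0,[-6.5,-18,25],[-0.5,0,0]],
    [0,[0,0,30],[0,0,0]],
    [0,[0,0,25],[0,0,0]],
    [0,[0,0,12],[0,0,0]],
    [0,[0,0,0],[0,0,0]],
    [0,[0,0,0],[0,0,0]]
  ]
}}

```text
t: 18.05
tool_pos: [0.5688, 0.3951, 0.0181]
eef_rot: [-2.675, 1.641, -0.005]
contact_force: [0.6, -0.7, 0.3]
width: 0.998
```

```bash
python3 - <<'E'
from h import *
go(567,402,2,27)
E
```

```text
turn [-1.000e-01  4.000e-01  1.799e+02] shift after turn [ 6.9  1.5 16.1]
turn [-0.2 -0.1 -0.1] shift after turn [-6.9 -1.5 16.1]
turn [-0.2 -0.1 -0.1] shift after turn [-6.9 -1.5 16.1]
shift now [-6.9 -1.5 16.1] pos [568.8 395.1  18.1] q [ 0.61  0.64  0.08  1.   -0.   -1.43] w 0.998 F [ 0.6 -0.7  0.3] t 18.05
```

>>> {"op": "play_rows", "data": {
  "increments": [
    [0.3,[-6.5,-1.5,8],[0,0,0]],
    [0.3,[0,0,4],[0,0,0]],
    [0.3,[0,0,1],[0,0,0]],
    [0.3,[0,0,0],[0,0,0]]
  ]
}}

```text
t: 18.45
tool_pos: [0.5687, 0.403, 0.0082]
eef_rot: [-2.671, 1.639, -0.008]
contact_force: [0.3, -0.0, -0.2]
width: 0.7
```

```bash
python3 - <<'E'
from h import *
go(567,402,2.5,27)
E
```

```text
turn [ -0.    0.9 179.9] shift after turn [-0.1 -2.   5.7]
turn [-0.5 -0.  -0.1] shift after turn [0.1 2.  5.7]
turn [-0.5 -0.  -0.1] shift after turn [0.1 2.  5.7]
shift now [0.1 2.  5.6] pos [568.7 403.    8.2] q [ 0.62  0.65  0.07  0.98 -0.   -1.42] w 0.7 F [ 0.3 -0.  -0.2] t 18.45
```

>>> {"op": "play_rows", "data": {
  "increments": [
    [0.3,[0,2,4.5],[-0.5,0,0]],
    [0.3,[0,0,0],[0,0,0]],
    [1,[0,0,0],[0,0,0]],
    [1,[0,0,0],[0,0,0]],
    [1,[0,0,0],[0,0,0]],
    [1,[0,0,0],[0,0,0]],
    [1,[0,0,0],[0,0,0]],
    [1,[0,0,0],[0,0,0]],
    [1,[0,0,0],[0,0,0]],
    [1,[0,0,0],[0,0,0]]
  ]
}}

```text
t: 19.45
tool_pos: [0.5671, 0.4024, 0.0039]
eef_rot: [-2.677, 1.643, -0.001]
contact_force: [-0.8, 0.2, 0.1]
width: 0.143
```

```bash
python3 - <<'E'
from h import *
go(439,-60,80,13.7)
E
```

```text
turn [-0.000e+00 -1.000e-01 -1.668e+02] shift after turn [-418.9 -234.   -76.1]
turn [-0.1  0.  13.2] shift after turn [418.9 234.  -76.1]
turn [-0.1  0.  13.2] shift after turn [418.9 234.  -76.1]
shift now [354.2 323.6 -76.4] pos [567.1 402.4   3.9] q [ 0.62  0.66  0.07  0.98 -0.   -1.42] w 0.143 F [-0.8  0.2  0.1] t 19.45
```

>>> {"op": "play_rows", "data": {
  "increments": [
    [1,[0,0,-10],[0,0,0]],
    [1,[0,0,-30],[0,0,0]],
    [1,[0,0,-35],[0,0,6.6]],
    [1,[0,0,0],[0,0,6.6]],
    [1,[37,21,0],[0,0,0]],
    [1,[37,21,0],[0,0,0]],
    [1,[37,21,0],[0,0,0]],
    [1,[37,21,0],[0,0,0]],
    [1,[37,21,0],[0,0,0]],
    [1,[37,21,0],[0,0,0]],
    [1,[37,21,0],[0,0,0]],
    [1,[37,21,0],[0,0,0]]
  ]
}}

```text
t: 20.65
tool_pos: [0.4704, 0.0704, 0.0874]
eef_rot: [-2.462, 1.938, -0.008]
contact_force: [0.9, -0.1, -0.1]
width: 0.141
```

```bash
python3 - <<'E'
from h import *
go(439,-60,80,13.7)
E
```

```text
turn [1.000e-01 9.000e-01 1.799e+02] shift after turn [-119.3  -61.4    7.4]
turn [-0.6  0.1 -0.1] shift after turn [119.3  61.4   7.4]
turn [-0.6  0.1 -0.1] shift after turn [119.3  61.4   7.4]
shift now [119.4  61.2   6.6] pos [470.4  70.4  87.4] q [ 0.15  0.25 -0.4   0.92  0.   -1.66] w 0.141 F [ 0.9 -0.1 -0.1] t 20.65
```

>>> {"op": "play_rows", "data": {
  "increments": [
    [1,[33,17,2],[-0.5,0,0]],
    [1,[33,17,2],[0,0,0]],
    [1,[33,17,2],[0,0,0]],
    [1,[12,6,10],[0,0,0]],
    [1,[0,0,10],[0,0,0]],
    [1,[0,0,0],[0,0,0]],
    [1,[0,0,0],[0,0,0]]
  ]
}}

```text
t: 21.35
tool_pos: [0.4394, -0.0591, 0.0655]
eef_rot: [-2.459, 1.947, -0.009]
contact_force: [0.8, 1.4, -0.5]
width: 0.141
```

```bash
python3 - <<'E'
from h import *
import pickle
go(439,-60,14,13.7)
im,m=shot("w10"); pickle.dump(m,open("w10.pkl","wb"))
E
```

```text
turn [-1.000e-01  7.000e-01  1.795e+02] shift after turn [-0.8 -0.5 51.5]
turn [-0.4 -0.1 -0.5] shift after turn [ 0.8  0.5 51.5]
turn [-0.4 -0.1 -0.5] shift after turn [ 0.8  0.5 51.5]
shift now [ 0.7  0.9 51.5] pos [439.4 -59.1  65.5] q [-0.13  0.22 -0.5   0.84  0.   -1.94] w 0.141 F [ 0.8  1.4 -0.5] t 21.35
```

View pics/w10.png

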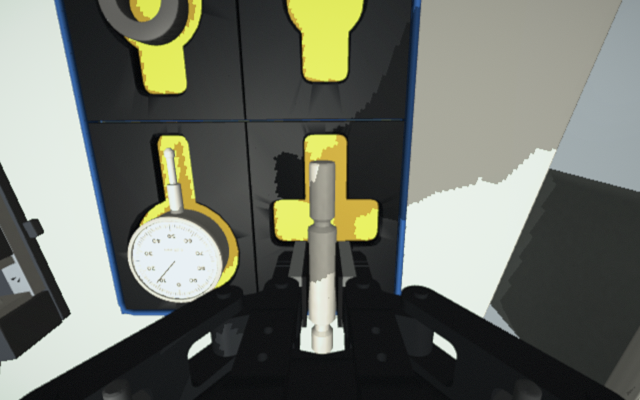

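```bash
python3 - <<'E'
from h import *
import pickle
m=pickle.load(open("w10.pkl","rb"));p,R,o=pose()
f=lambda u,v,z:R.inv().apply(np.r_[ray(m,[u,v],z/1000)[0]*1000,p[2]]-p)[:2].round(1)
print("slot end",f(325,135,9),"notch L/R",f(273,220,9),f(380,220,9),"notch up/low",f(287,199,9),f(284,241,9))
z=p[2]-3.9
print("tip",f(322,161,z+9),"far",f(322,353,z+10))
print("dial L/R/bot/tip",f(129,258,31),f(223,258,31),f(175,303,31),f(168,150,18),"chan end",f(172,136,9))
print("large ring hole",f(145,5,23), "small slot end",f(327,81,9))
go(439,-60,14,13.7)
E
```

```text
slot end [55.4  0.4] notch L/R [  0.4 -33.7] [ 0.5 36.7] notch up/low [ 14.8 -24. ] [-14.5 -26.9]
tip [49.1 -1. ] far [-49.7  -1. ]
dial L/R/bot/tip [ -16.6 -118.8] [-16.4 -61.4] [-47.9 -94.7] [ 47.3 -92.6] chan end [ 54.7 -93.4]
large ring hole [121.9 -92.2] small slot end [86.4  1.5]
turn [-1.000e-01  7.000e-01  1.796e+02] shift after turn [-0.9 -0.6 51.5]
turn [-0.4 -0.1 -0.4] shift after turn [ 0.9  0.6 51.5]
turn [-0.4 -0.1 -0.4] shift after turn [ 0.9  0.6 51.5]
shift now [ 0.9  1.  51.5] pos [439.4 -59.   65.5] q [-0.13  0.22 -0.5   0.84  0.   -1.94] w 0.14 F [ 0.5  0.2 -2. ] t 21.4
```

>>> {"op": "play_rows", "data": {
  "increments": [
    [1,[0,2,12],[-0.4,0,-0.4]],
    [1,[0,0,18],[0,0,0]],
    [1,[0,0,8],[0,0,0]],
    [1,[0,0,2],[0,0,0]],
    [1,[0,0,0],[0,0,0]]
  ]
}}

```text
t: 21.9
tool_pos: [0.4387, -0.0566, 0.0235]
eef_rot: [2.476, -1.933, 0.002]
contact_force: [0.4, -0.6, -1.2]
width: 0.139
```

```bash
python3 - <<'E'
from h import *
go(437.8,-59.8,13,13.7)
E
```

```text
turn [ 1.000e-01 -0.000e+00 -1.796e+02] shift after turn [-2.9 -1.6 10.5]
turn [-0.  -0.1  0.4] shift after turn [ 2.9  1.6 10.5]
turn [-0.  -0.1  0.4] shift after turn [ 2.9  1.6 10.5]
shift now [ 2.9  1.6 10.5] pos [438.7 -56.6  23.5] q [-0.13  0.28 -0.56  0.74 -0.   -1.94] w 0.139 F [ 0.4 -0.6 -1.2] t 21.9
```

>>> {"op": "play_rows", "data": {
  "increments": [
    [1,[2.8,1.6,0],[0,0,0]],
    [1,[0,0,4],[0,0,0]],
    [1,[0,0,4],[0,0,0]],
    [1,[0,0,2],[0,0,0]],
    [1,[0,0,0],[0,0,0]]
  ]
}}

```text
t: 22.4
tool_pos: [0.4387, -0.0601, 0.0138]
eef_rot: [-2.476, 1.932, -0.005]
contact_force: [0.2, 0.2, 0.2]
width: 0.141
```

```bash
python3 - <<'E'
from h import *
go(437.8,-59.8,13,13.7)
E
```

```text
turn [   0.2   -0.2 -179.6] shift after turn [ 0.5 -0.8  0.8]
turn [-0.1 -0.1  0.4] shift after turn [-0.5  0.8  0.8]
turn [-0.1 -0.1  0.4] shift after turn [-0.5  0.8  0.8]
shift now [-0.5  0.8  0.8] pos [438.7 -60.1  13.8] q [-0.14  0.29 -0.57  0.71 -0.   -1.95] w 0.141 F [0.2 0.2 0.2] t 22.4
```

>>> {"op": "play_rows", "data": {
  "increments": [
    [1,[0,0.5,1.2],[0,0,0]],
    [1,[0,0,0],[0,0,0]],
    [0.66,[0,0,0],[0,0,0]],
    [0.66,[0,0,0],[0,0,0]],
    [0.66,[0,0,0],[0,0,0]],
    [0.66,[0,0,-4],[0,0,0]],
    [0.66,[0,0,-30],[0,0,0]],
    [0.3,[0,0,-40],[0,0,0]],
    [0,[0,0,-25],[0,0,8]],
    [0,[0,0,0],[0,0,8]],
    [0,[0,0,0],[0,0,8]],
    [0,[0,0,0],[0,0,8]]
  ]
}}

```text
t: 23.6
tool_pos: [0.4381, -0.0601, 0.118]
eef_rot: [-1.823, 2.555, -0.007]
contact_force: [-0.1, 0.5, 0.1]
width: 0.997
```

>>> {"op": "play_rows", "data": {
  "increments": [
    [0,[0,0,0],[0,0,8.5]],
    [0,[0,0,0],[0,0,8.5]],
    [0,[0,0,0],[0,0,8.5]],
    [0,[0,0,0],[0,0,8.5]],
    [0,[0,0,0],[0,0,8.5]],
    [0,[0,0,0],[0,0,8.5]],
    [0,[0,0,0],[0,0,8.5]],
    [0,[0,0,0],[0,0,0]]
  ]
}}

```text
t: 24.4
tool_pos: [0.438, -0.0601, 0.1208]
eef_rot: [-0.293, 3.121, -0.004]
contact_force: [0.7, -0.2, 0.4]
width: 1.0
```

```bash
python3 - <<'E'
from h import *
go(570,200,100,103.7)
E
```

```text
turn [-0.2  0.4 -3. ] shift after turn [-189.8  221.4   20.8]
turn [  0.6   0.3 177. ] shift after turn [ 189.8 -221.4   20.8]
turn [  0.6   0.3 177. ] shift after turn [ 189.8 -221.4   20.8]
shift now [-177.9  231.    21.2] pos [438.  -60.1 120.8] q [-0.14  0.16 -0.41  0.99 -0.   -0.32] w 1.0 F [ 0.7 -0.2  0.4] t 24.4
```

>>> {"op": "play_rows", "data": {
  "increments": [
    [0,[0,0,0],[0,0,-3]],
    [0,[-27,31,2],[0,0,0]],
    [0,[-27,31,2],[0,0,0]],
    [0,[-27,31,2],[0,0,0]],
    [0,[-27,31,2],[0,0,0]],
    [0,[-27,31,2],[0,0,0]],
    [0,[-27,31,2],[0,0,0]],
    [0,[-27,31,2],[0,0,0]],
    [0,[0,0,5],[0,0,0]],
    [0,[0,0,0],[0,0,0]],
    [0,[0,0,0],[0,0,0]]
  ]
}}

```text
t: 25.5
tool_pos: [0.5701, 0.2076, 0.1027]
eef_rot: [-0.449, 3.1, -0.007]
contact_force: [-0.1, -0.7, 1.1]
width: 0.999
```

```bash
python3 - <<'E'
from h import *
import pickle
go(574,201,2,103.7)
im,m=shot("w11"); pickle.dump(m,open("w11.pkl","wb"))
E
```

```text
turn [-0.3  0.5  2.8] shift after turn [ -2.2  -7.4 100.7]
turn [  -0.7   -0.5 -177.2] shift after turn [  2.2   7.4 100.7]
turn [  -0.7   -0.5 -177.2] shift after turn [  2.2   7.4 100.7]
shift now [ -1.   -6.9 100.7] pos [570.1 207.6 102.7] q [ 0.35  0.44 -0.06  1.07 -0.01  0.06] w 0.999 F [-0.1 -0.7  1.1] t 25.5
```

View pics/w11.png

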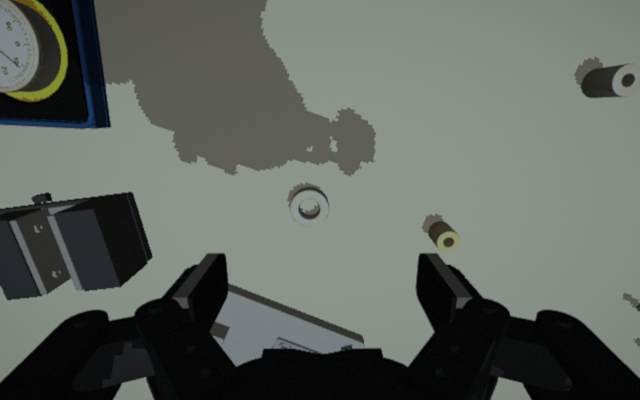

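```bash
python3 - <<'E'
from h import *
import pickle
m=pickle.load(open("w11.pkl","rb"))
c=ray(m,[309.5,207],.012)[0]*1000
print("ring",c,"dia",np.linalg.norm(np.diff(ray(m,[[290,207],[329,207]],.012)*1000,axis=0)))
print("brass",ray(m,[448,242],.022)*1000)
print("plate edge wrist",ray(m,[[230,287],[300,315],[360,342]],.01)*1000,"clamp top",ray(ctrl.camera_model("top"),[[252,133],[290,126],[265,110]],.05)*1000)
go(*c,2,103.7)
E
```

```text
ring [576.30052875 198.99956354] dia 29.73689034840425
brass [[569.88573847 305.94842939]]
plate edge wrist [[663.01838609 154.81279351]
 [672.43121619 217.8420631 ]
 [683.91634749 275.71132082]] clamp top [[669.95354155 267.48390703]
 [686.42753603 176.54924654]
 [726.43638918 236.82231026]]
turn [-0.3  0.4  2.7] shift after turn [ -4.3  -9.5 100.6]
turn [  -0.7   -0.5 -177.3] shift after turn [  4.3   9.5 100.6]
turn [  -0.7   -0.5 -177.3] shift after turn [  4.3   9.5 100.6]
shift now [ -3.   -9.2 100.7] pos [569.9 207.2 102.6] q [ 0.35  0.44 -0.06  1.07 -0.01  0.06] w 0.999 F [-0.8 -0.1  0.9] t 25.55
```

>>> {"op": "play_rows", "data": {
  "increments": [
    [0,[-4,-9.5,25],[0,0.4,2.7]],
    [0,[0,0,30],[0,0,0]],
    [0,[0,0,25],[0,0,0]],
    [0.3,[0,0,10],[0,0,0]],
    [0.3,[0,0,0],[0,0,0]],
    [0.3,[0,0,0],[0,0,0]]
  ]
}}

```text
t: 26.15
tool_pos: [0.5774, 0.193, 0.015]
eef_rot: [-0.37, 3.114, -0.008]
contact_force: [0.2, -0.8, -0.1]
width: 0.698
```

```bash
python3 - <<'E'
from h import *
go(576,199.5,2,103.7)
E
```

```text
turn [-0.3  0.3 -0.2] shift after turn [-0.2  6.6 13. ]
turn [  0.5   0.5 179.8] shift after turn [ 0.2 -6.6 13. ]
turn [  0.5   0.5 179.8] shift after turn [ 0.2 -6.6 13. ]
shift now [-0.1  6.7 12.9] pos [577.4 193.   15. ] q [ 0.33  0.52 -0.17  0.88 -0.01  0.09] w 0.698 F [ 0.2 -0.8 -0.1] t 26.15
```

>>> {"op": "play_rows", "data": {
  "increments": [
    [0.3,[0,6.5,0],[0,0,0]],
    [0.3,[0,0,6],[0,0,0]],
    [0.3,[0,0,4],[0,0,0]],
    [0.3,[0,0,2.5],[0,0,0]],
    [0.3,[0,0,0],[0,0,0]],
    [1,[0,0,0],[0,0,0]],
    [1,[0,0,0],[0,0,0]],
    [1,[0,0,0],[0,0,0]],
    [1,[0,0,0],[0,0,0]],
    [1,[0,0,0],[0,0,0]],
    [1,[0,0,0],[0,0,0]],
    [1,[0,0,0],[0,0,0]]
  ],
  "squeeze": 40
}}

```text
t: 27.35
tool_pos: [0.578, 0.2007, 0.0056]
eef_rot: [-0.37, 3.108, -0.006]
contact_force: [0.2, 0.7, 1.0]
width: 0.316
```

```bash
python3 - <<'E'
from h import *
go(469,-183,80,103.7)
E
```

```text
turn [-0.3  0.6 -0.1] shift after turn [ 196.7 -347.   -74.4]
turn [  1.    0.4 179.9] shift after turn [-196.7  347.   -74.4]
turn [  1.    0.4 179.9] shift after turn [-196.7  347.   -74.4]
shift now [ 195.3 -347.7  -74.8] pos [578.  200.7   5.6] q [ 0.34  0.53 -0.18  0.85 -0.01  0.1 ] w 0.316 F [0.2 0.7 1. ] t 27.35
```

The grip closed a little high (TCP z 5.6 on a 12 mm ring), so I regrip lower.

>>> {"op": "play_rows", "data": {
  "increments": [
    [0.5,[0,0,0],[0,0,0]],
    [0.5,[0,0,0],[0,0,0]],
    [0.5,[0,0,2],[-0.3,0.6,0]],
    [0.5,[0,0,2],[0,0,0]],
    [0.5,[0,0,0],[0,0,0]],
    [0.5,[0,0,0],[0,0,0]]
  ]
}}

```text
t: 27.95
tool_pos: [0.5782, 0.2006, 0.0011]
eef_rot: [0.371, -3.119, -0.001]
contact_force: [0.4, 0.3, 0.4]
width: 0.497
```

```bash
python3 - <<'E'
from h import *
go(576,199.5,1.5,103.7)
E
```

```text
turn [ 0.  -0.  -0.1] shift after turn [ 2.4 -0.6 -0.4]
turn [-0.000e+00 -1.000e-01  1.799e+02] shift after turn [-2.4  0.6 -0.4]
turn [-0.000e+00 -1.000e-01  1.799e+02] shift after turn [-2.4  0.6 -0.4]
shift now [ 2.4 -0.6 -0.4] pos [578.2 200.6   1.1] q [ 0.33  0.54 -0.17  0.86  0.    0.1 ] w 0.497 F [0.4 0.3 0.4] t 27.95
```

>>> {"op": "play_rows", "data": {
  "increments": [
    [0.5,[2,0,-0.3],[0,0,0]],
    [1,[0,0,0],[0,0,0]],
    [1,[0,0,0],[0,0,0]],
    [1,[0,0,0],[0,0,0]],
    [1,[0,0,0],[0,0,0]],
    [1,[0,0,0],[0,0,0]],
    [1,[0,0,-10],[0,0,0]],
    [1,[0,0,-30],[0,0,0]],
    [1,[0,0,-35],[0,0,0]],
    [1,[20,-36,0],[0,0,0]],
    [1,[20,-36,0],[0,0,0]],
    [1,[20,-36,0],[0,0,0]]
  ]
}}

```text
t: 29.15
tool_pos: [0.5447, 0.0825, 0.0824]
eef_rot: [-0.382, 3.115, 0.002]
contact_force: [0.0, -0.4, 0.7]
width: 0.321
```

```bash
python3 - <<'E'
from h import *
go(469,-183,70,103.7)
E
```

```text
turn [0.  0.2 0.3] shift after turn [ 136.4 -240.    12.4]
turn [-3.000e-01  1.000e-01 -1.797e+02] shift after turn [-136.4  240.    12.4]
turn [-3.000e-01  1.000e-01 -1.797e+02] shift after turn [-136.4  240.    12.4]
shift now [ 137.7 -239.3   11.7] pos [544.7  82.5  82.4] q [ 0.15  0.37 -0.22  0.97  0.   -0.09] w 0.321 F [ 0.  -0.4  0.7] t 29.15
```

>>> {"op": "play_rows", "data": {
  "increments": [
    [1,[20,-36,0],[0,0,0]],
    [1,[20,-36,0],[0,0,0]],
    [1,[20,-36,0],[0,0,0]],
    [1,[20,-36,0],[0,0,0]],
    [1,[20,-36,0],[0,0,0]],
    [1,[18,-32,0],[0,0,0]],
    [1,[10,-17,5],[0,0,0]],
    [1,[0,0,5],[0,0,0]],
    [1,[0,0,0],[0,0,0]],
    [1,[0,0,0],[0,0,0]]
  ]
}}

```text
t: 30.15
tool_pos: [0.4731, -0.1844, 0.0797]
eef_rot: [-0.374, 3.106, -0.004]
contact_force: [1.2, 0.4, -1.4]
width: 0.319
```

```bash
python3 - <<'E'
from h import *
import pickle
go(469,-183,14,103.7)
im,m=shot("w12"); pickle.dump(m,open("w12.pkl","wb"))
E
```

```text
turn [-0.2  0.7  0. ] shift after turn [ 3.6  2.3 65.7]
turn [  -1.1   -0.4 -180. ] shift after turn [-3.6 -2.3 65.7]
turn [  -1.1   -0.4 -180. ] shift after turn [-3.6 -2.3 65.7]
shift now [ 4.5  2.6 65.6] pos [ 473.1 -184.4   79.7] q [-0.37  0.3  -0.34  0.92  0.   -0.61] w 0.319 F [ 1.2  0.4 -1.4] t 30.15
```

View pics/w12.png

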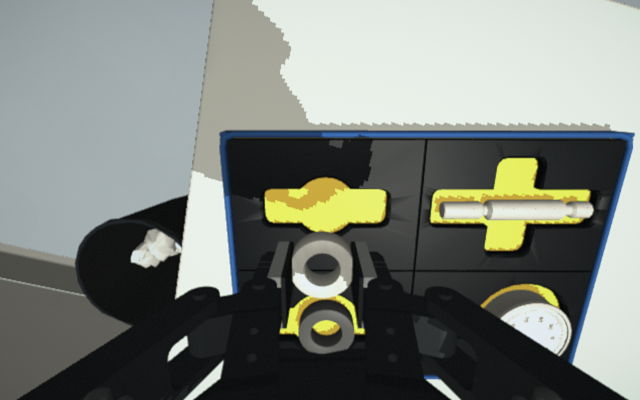

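```bash
python3 - <<'E'
from h import *
import pickle
m=pickle.load(open("w12.pkl","rb"));p,R,o=pose()
f=lambda u,v,z:R.inv().apply(np.r_[ray(m,[u,v],z/1000)[0]*1000,p[2]]-p)[:2].round(1)
print("notch ends",f(265,208,9),f(387,208,9),"arc top",f(325,177,9),"notch up/low",f(285,190,9),f(285,227,9))
z=p[2]-1.2
print("ring L/R",f(291,262,z+12),f(356,262,z+12),"bot",f(323,297,z+12))
print("plug ends @16",f(440,210,16),f(593,210,16),"slot ends@9",f(431,207,9),f(590,207,9),"plug width",f(520,201,18),f(520,219,16),"notch up/low",f(520,157,9),f(500,250,9))
E
```

```text
notch ends [  1.9 -40.3] [ 2.  44.8] arc top [24.   1.5] notch up/low [ 14.9 -25.9] [-12.3 -26.8]
ring L/R [  2.7 -14.2] [ 2.8 15.1] bot [-15.4   0.3]
plug ends @16 [ 2.9 79.1] [  3.  181.9] slot ends@9 [ 2.8 75.3] [  2.9 185.5] plug width [  9.9 130.5] [ -3.5 134. ] notch up/low [ 37.7 130.8] [-29.9 128.4]
```

>>> {"op": "play_rows", "data": {
  "increments": [
    [1,[2.5,2,12],[-0.2,0.7,0]],
    [1,[0,0,22],[0,0,0]],
    [1,[0,0,15],[0,0,0]],
    [1,[0,0,4],[0,0,0]],
    [1,[0,0,0],[0,0,0]]
  ]
}}

```text
t: 30.7
tool_pos: [0.4714, -0.1785, 0.0236]
eef_rot: [0.386, -3.116, 0.0]
contact_force: [0.1, 0.3, -0.4]
width: 0.32
```

```bash
python3 - <<'E'
from h import *
p0=np.array([473.1,-184.4,79.7]);R0=Rn.from_rotvec([-.374,3.106,-.004]); T=p0+R0.apply([2.3,1.9,0]);print(T)
go(T[0],T[1],11,103.7)
E
```

```text
[ 470.41496424 -183.10030649   79.66285526]
turn [ 0.  -0.1  0.4] shift after turn [ 2.  -4.2 12.6]
turn [ 1.000e-01  0.000e+00 -1.796e+02] shift after turn [-2.   4.2 12.6]
turn [ 1.000e-01  0.000e+00 -1.796e+02] shift after turn [-2.   4.2 12.6]
shift now [ 2.  -4.2 12.6] pos [ 471.4 -178.5   23.6] q [-0.36  0.37 -0.41  0.79 -0.   -0.61] w 0.32 F [ 0.1  0.3 -0.4] t 30.7
```

>>> {"op": "play_rows", "data": {
  "increments": [
    [1,[2,-4.2,0],[0,0,0]],
    [1,[0,0,0],[0,0,0]],
    [1,[0,0,4],[0,0,0]],
    [1,[0,0,4],[0,0,0]],
    [1,[0,0,0],[0,0,0]]
  ]
}}

```text
t: 31.2
tool_pos: [0.4717, -0.1834, 0.0166]
eef_rot: [-0.388, 3.117, -0.002]
contact_force: [-0.6, 0.5, -0.3]
width: 0.324
```

```bash
python3 - <<'E'
from h import *
go(470.4,-183.1,10.5,103.7)
E
```

```text
turn [-0.1  0.   0.5] shift after turn [1.2 0.6 6.1]
turn [-0.000e+00 -1.000e-01 -1.795e+02] shift after turn [-1.2 -0.6  6.1]
turn [-0.000e+00 -1.000e-01 -1.795e+02] shift after turn [-1.2 -0.6  6.1]
shift now [1.2 0.6 6.1] pos [ 471.7 -183.4   16.6] q [-0.37  0.38 -0.42  0.77 -0.   -0.62] w 0.324 F [-0.6  0.5 -0.3] t 31.2
```

>>> {"op": "play_rows", "data": {
  "increments": [
    [1,[1,0.5,3.5],[0,0,0]],
    [1,[0,0,1.5],[0,0,0]],
    [1,[0,0,0.7],[0,0,0]],
    [1,[0,0,0],[0,0,0]]
  ]
}}

```text
t: 31.6
tool_pos: [0.4694, -0.1838, 0.0112]
eef_rot: [0.386, -3.117, 0.004]
contact_force: [0.6, -0.7, -1.0]
width: 0.322
```

```bash
python3 - <<'E'
from h import *
go(470.4,-183.1,10.5,103.7)
E
```

```text
turn [-0.2 -0.1  0.4] shift after turn [-1.1  0.4  0.7]
turn [ 1.000e-01 -2.000e-01 -1.796e+02] shift after turn [ 1.1 -0.4  0.7]
turn [ 1.000e-01 -2.000e-01 -1.796e+02] shift after turn [ 1.1 -0.4  0.7]
shift now [-1.1  0.4  0.7] pos [ 469.4 -183.8   11.2] q [-0.37  0.38 -0.43  0.76 -0.   -0.62] w 0.322 F [ 0.6 -0.7 -1. ] t 31.6
```

>>> {"op": "play_rows", "data": {
  "increments": [
    [1,[0,0,1.2],[0,0,0]],
    [1,[0,0,0],[0,0,0]],
    [0.52,[0,0,0],[0,0,0]],
    [0.52,[0,0,0],[0,0,0]],
    [0.52,[0,0,0],[0,0,0]],
    [0.52,[0,0,-4],[0,0,0]],
    [0.52,[0,0,-30],[0,0,0]],
    [0,[0,30,-40],[0,0,0]],
    [0,[-10,40,-20],[0,0,0]],
    [0,[-15,0,-20],[0,0,0]],
    [0,[0,0,0],[0,0,0]],
    [0,[0,0,0],[0,0,0]]
  ]
}}

```text
t: 32.8
tool_pos: [0.4772, -0.1069, 0.129]
eef_rot: [-0.385, 3.117, -0.002]
contact_force: [0.5, 0.4, -0.8]
width: 1.003
```

```bash
python3 - <<'E'
from h import *
import pickle
go(497,-110,110,103.7)
im,m=shot("w13"); pickle.dump(m,open("w13.pkl","wb")); shot("top1","top")
E
```

```text
turn [-0.1  0.1  0.4] shift after turn [-18.5  -7.7  19. ]
turn [-1.000e-01 -1.000e-01 -1.796e+02] shift after turn [18.5  7.7 19. ]
turn [-1.000e-01 -1.000e-01 -1.796e+02] shift after turn [18.5  7.7 19. ]
shift now [-18.5  -7.8  19. ] pos [ 477.2 -106.9  129. ] q [-0.22  0.23 -0.29  1.04 -0.   -0.47] w 1.003 F [ 0.5  0.4 -0.8] t 32.8
```

View pics/w13.png

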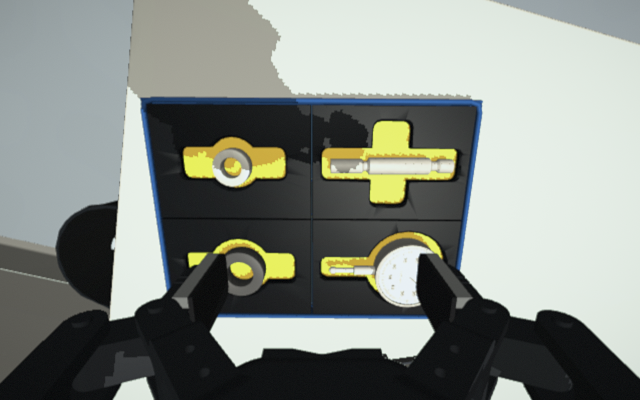

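All four lie in their own cut-outs: small ring (233,166), plug (391,166), large ring (240,270), dial (408,275). I check the numbers, and the bushes in the top view.

```bash
python3 - <<'E'
from h import *
import pickle
m=pickle.load(open("w13.pkl","rb")); g=lambda u,v,z:ray(m,[u,v],z/1000)[0]*1000
C=g(312,218.5,17);a=np.radians(13.7);X=np.array([np.cos(a),np.sin(a)]);Y=np.array([-X[1],X[0]]);print("cross",C)
ins=lambda s,t:C+46*s*X+63*t*Y
L=lambda q,s,t:np.round([(q-ins(s,t))@X,(q-ins(s,t))@Y],1)
print("small",L(g(232.5,167,21),-1,-1),"plug ends",L(g(331,166,16),-1,1),L(g(454,166,16),-1,1),"large",L(g(240.5,272,23),1,-1),"dial L edge, lower edge",L(g(375,277,31),1,1),L(g(408,307,31),1,1),"stem tip",L(g(330,270,18),1,1))
t0=cv2.imread("pics/top0.png").astype(int);t1=cv2.imread("pics/top1.png").astype(int)
for n,(u,v) in dict(brass=(238,178),steel=(211,235)).items(): print(n,abs(t1-t0)[v-10:v+11,u-10:u+11].max())
E
```

```text
cross [ 498.25793912 -110.39354137]
small [2.  0.3] plug ends [  1.5 -47.7] [ 0.8 51.3] large [1.3 1.4] dial L edge, lower edge [ 0.6 -9.7] [29.4 20.3] stem tip [  1.4 -47.2]
brass 19
steel 17
```

```bash
python3 -c "
from rig import ctrl
print(ctrl.sign_off())"
```

```text
the job is handed in; nothing more can be done
None
```

All four gauges are back in their own cut-outs in the blue tray, and the job was handed in at about 33 s of the 99 s. I lowered each gauge onto the floor of its cut-out before opening the jaws. The hand-in gives no verdict.

- **Positions:** in the last wrist picture each gauge measured within about 2 mm of its insert's origin, against 12 mm allowed. Small ring (2.0, 0.3) mm, plug about (1, 2) mm, large ring (1.3, 1.4) mm, dial about 1 mm.
- **Direction:** the plug and the indicator's stem lie along the insert's y, within about 1°.
- **Height and flatness:** I judged these from the picture and from the tool heights at release. I did not measure them separately.
- **Bushes:** they look unmoved. The two top views differ by at most 19 grey levels around them, and the brass bush measured the same in two wrist views. I measured the steel bush only once.

- **Re-grips:** I gripped the indicator and the small ring a few millimetres too high at first. I gripped both again lower down before lifting.
- **Calibration:** the top and wrist cameras disagreed by 2–3 mm on the tray's position. I used the wrist camera for placing.

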